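# Refill the fuse box

## Task

Lever the shut flap of the fuse box open with the blade of the scraper, swing it upright, and seat every loose fuse carrier fully home, flat and square, in a pocket of its own. Then shut the flap fully, and leave the scraper lying flat and whole on its cork mat, lengthwise and about central; the other things on the table stay where they are.

Things in the scene. Friction and masses are not known exactly. Their poses are not given: they have to be found in the camera images.
- fusebox: grey open-topped box lying on its back, fixed, 120 (x) x 260 (y) x 70 mm high, walls 5 mm. Origin: centre of underside, on the table; x from its front to its hinged back, z up. Inside, a black plate (top at z = 25 mm) has four pockets in a row along y. A black sill 180 mm long juts 30 mm from the front wall at z = 46 to 54 mm; the 16 mm slot above it, under the flap lip, is open to the front
- flap (a joint): angle of the white flap of the fuse box, rad: 0 shut, 1.65 fully open (just past upright, its stop). Stiff hinge: it stays at any angle; takes about 2.5 N at the lip to lift
- flap_lip (a point): middle of the flap's free front edge (yellow stripe on top), at half its thickness. The flap is a plate 140 (hinge to lip) x 256 x 6 mm; shut, its underside lies at z = 70 mm on the rim and its lip juts 20 mm past the front wall, over the slot. The point turns with the flap: x from lip to hinge, z out of the outer face
- flap_hinge (a point): middle of the hinge axis (along the box's y), at box x = +60 mm, z = 73 mm; this point turns with the flap
- pocket0 (a point): centre of the floor of pocket 0 in the black plate inside the fuse box; axes as fusebox, 11 mm above its origin. The pocket is 68 mm (x) by 38 mm (y), 14 mm deep, mouth bevelled 3 mm, top of the plate 14 mm above this point, and takes one fuse carrier, which then stands 34 mm proud of the plate
- pocket1 (a point): centre of the floor of pocket 1 in the black plate inside the fuse box; axes as fusebox, 11 mm above its origin. The pocket is 68 mm (x) by 38 mm (y), 14 mm deep, mouth bevelled 3 mm, top of the plate 14 mm above this point, and takes one fuse carrier, which then stands 34 mm proud of the plate
- pocket2 (a point): centre of the floor of pocket 2 in the black plate inside the fuse box; axes as fusebox, 11 mm above its origin. The pocket is 68 mm (x) by 38 mm (y), 14 mm deep, mouth bevelled 3 mm, top of the plate 14 mm above this point, and takes one fuse carrier, which then stands 34 mm proud of the plate
- pocket3 (a point): centre of the floor of pocket 3 in the black plate inside the fuse box; axes as fusebox, 11 mm above its origin. The pocket is 68 mm (x) by 38 mm (y), 14 mm deep, mouth bevelled 3 mm, top of the plate 14 mm above this point, and takes one fuse carrier, which then stands 34 mm proud of the plate
- fuse_a: loose fuse carrier, 120 g: white ceramic base 64 x 34 x 20 mm with a blue grip rib 44 x 18 mm in plan standing centred on it from z = 20 to 48 mm. Origin: centre of the underside; x along the 64 mm length (and along the rib), z up; the same either way round. Stands upright on the table at the start. May be absent (None)
- fuse_b: loose fuse carrier, 120 g: white ceramic base 64 x 34 x 20 mm with a blue grip rib 44 x 18 mm in plan standing centred on it from z = 20 to 48 mm. Origin: centre of the underside; x along the 64 mm length (and along the rib), z up; the same either way round. Stands upright on the table at the start. May be absent (None)
- fuse_c: loose fuse carrier, 120 g: white ceramic base 64 x 34 x 20 mm with a blue grip rib 44 x 18 mm in plan standing centred on it from z = 20 to 48 mm. Origin: centre of the underside; x along the 64 mm length (and along the rib), z up; the same either way round. Stands upright on the table at the start. May be absent (None)
- fuse_d: loose fuse carrier, 120 g: white ceramic base 64 x 34 x 20 mm with a blue grip rib 44 x 18 mm in plan standing centred on it from z = 20 to 48 mm. Origin: centre of the underside; x along the 64 mm length (and along the rib), z up; the same either way round. Stands upright on the table at the start. May be absent (None)
- scraper: loose stiff scraper, 185 mm long, 130 g: wooden handle 100 x 26 x 26 mm (x = -70 to +30 mm) and flat steel blade 36 mm wide, 4 mm thick, flush with the underside of the handle (x = 30 to 115 mm, z = 0 to 4 mm). Origin on the underside of the handle, a good place to grip from above; x towards the blade tip, z up
- scraper_tip (a point): middle of the blade's front edge, at half its thickness
- scraper_mid (a point): middle of the scraper's length, on its underside
- mat: fixed cork mat 260 (x) x 100 (y) x 3 mm; origin: centre of its underside on the table; x along its length. The scraper lies on it at the start
- door_stopper: bystander: chrome door stopper, 60 mm across, 65 mm high; origin centre of underside
- vacuum_nozzle: bystander: grey plastic vacuum nozzle, head 70 x 200 x 30 mm with a stub pipe; origin centre of the head's underside
- shoe_brush: bystander: small wooden shoe brush, 150 x 50 x 44 mm; origin centre of underside
- tin: bystander: lidded aluminium tin, 94 mm across, 50 mm high; origin centre of underside
- silicone_grip: bystander: red silicone grip, 120 x 34 x 22 mm; origin centre of underside

How it is judged:
By the outcome, as a careful person would: the job done as asked, in the order asked, and still so for the second after the job is handed in, with the robot touching nothing.
Of fuse_a, fuse_b, fuse_c, fuse_d only 2 to 4 are there at a start; the rules pass over those that are not, and their reading is None.
At some moment in a run one of fuse_a, fuse_b, fuse_c, fuse_d may be knocked a few centimetres aside while the robot is not near it.
It also fails if it takes over 210 s, if anything falls off the work surface, if the arm or the gripper's body presses on something with over 40 N, if the wrist force passes 120 N, or if a joint passes its speed limit or range.

## Robot

A 6-joint arm with a two-finger parallel gripper is mounted at the origin on the work surface. World frame = base frame: x ahead of the robot, y to its left, z up, the work surface at z = 0. Lengths are in m, angles in rad, forces in N, time in s.
With the tool pointing down it reaches from about 0.25 to 0.775 m from the base axis. Payload 4 kg.
Tool frame: the origin (TCP) lies on the centre line of the jaws, within the pads' length; the fingertips stand 17 mm ahead of it and the grasp point (between the pads) lies 2 mm behind it; z points along the fingers, y is the direction in which the jaws open and shut (so a half turn about z gives the same grasp; the last joint's range is limited). The gripper opens to 85 mm and grips with 20 to 120 N. Pads are 22 mm wide; open, the fingers measure 114 mm over their backs; the gripper's body (76 mm by 85 mm) begins 54 mm behind the grasp point. The pads swing forward as they close: fully open they stand 13 mm farther back than shut.
Start: joints at [-1.259, 0.087, 1.371, -0, 1.684, -0.103], TCP at [0.222, -0.503, 0.248] pointing down, gripper open.
Joint ranges: [-3.1, 3.1], [-0.76, 2.03], [0.27, 2.55], [-1.08, 4.22], [0.17, 2.65], [-2.57, 2.57]. Speed limits (rad/s): [2.79, 2.79, 3.14, 3.14, 3.14, 3.14].

## Interface

Orientations are given as a unit quaternion [w, x, y, z].
In Python, from rig import r gives the robot as it stands.
- The arm moves only by the shell command python3 -m handwheel 'ROWS' [FORCE]. ROWS is text: rows parted by semicolons, each of 7 numbers parted by spaces: the shift along the world's x, y, z in cm, then the turn, a rotation vector about the world's x, y, z in degrees, then the gripper's target within -1 to 1 (fully open at 1, half-way at 0, shut at -1). A call has 1 to 8 rows; each row is the pose to reach, as a shift and turn from the pose commanded when the call began; what a row does not reach only later rows make up. A row lasts 1/10 s, in which the tool goes at most 50 mm and 8.59 degrees, less where a joint would pass 70% of its speed; a pose out of reach is approached as far as the arm can. A call with a gripper value outside its range is refused whole. The fingers move at their own pace and stop on an object; FORCE is the grip in N (left out, the last holds). Time passes only in rows, so rows that repeat a pose let the fingers close. It gives the time, the measured TCP pose, the force and the opening at its end, in the units of the state.
- r.sense(): the state, without advancing time (a new reading comes with each control period).
- r.camera(name): name is "scene" or "top" or "wrist"; returns a dict with "frame" (400x640x3 uint8, red, green, blue), "mtx" (3x3 intrinsics, pixels), "rvec" (rotation vector, rad) and "tvec" (3), from world to camera coordinates, as OpenCV has them. Camera axes: x right, y down, z forward; pixel columns grow to the right and rows downward; lengths in m; the calibration is good to about 2 mm. A picture is of the moment at which its call begins. There is no depth.
- r.finish_job(): hands the job in, once; it reports no verdict.
The state is a dict: "time": time; "joints": joint angles; "qvel": joint speeds; "joint_efforts": joint torques, N m; "tool_pos": TCP position; "eef_rot": TCP orientation; "wrist_force": force on the tool from outside, world axes, zero at the start; "moment": the same for the moment, N m; "width": finger opening in m.
Only numpy, scipy, OpenCV 4.12 (cv2) and the standard library are available. Lean on these libraries where they do the work, as an engineer would, in place of code of your own. Each camera call takes 0.05 s, during which the arm holds its last target.

## Working session

There is one attempt and no reset: what is moved stays moved. The work goes in short steps, Python scripts to look and compute and a shell command to move; the robot and the scene stay as the last step left them, time stands still between calls to the robot, and variables do not carry over. Pictures are saved under pics/ and viewed, and the job is handed in when it is done.

```bash
ls; mkdir -p pics; cat > h.py <<'E'
import numpy as np, cv2
from rig import r
def cam(n, save=None):
    c=r.camera(n); 
    if save: cv2.imwrite('pics/'+save+'.png', c['frame'][:,:,::-1])
    return c
def ray(c,u,v):
    R,_=cv2.Rodrigues(np.array(c['rvec'],float)); t=np.array(c['tvec'],float).ravel()
    d=R.T@(np.linalg.inv(c['mtx'])@np.array([u,v,1.])); return -R.T@t, d
def onz(c,u,v,z):
    o,d=ray(c,u,v); return o+d*(z-o[2])/d[2]
def proj(c,P):
    return cv2.projectPoints(np.array(P,float).reshape(-1,3),np.array(c['rvec'],float),np.array(c['tvec'],float),np.array(c['mtx'],float),None)[0].reshape(-1,2)
E
python3 - <<'E'
from h import *
print(r.sense())
for n in ['scene','top','wrist']:
    c=cam(n,n+'0'); print(n,ray(c,320,200))
E
```

```text
pics
{'time': 0.0, 'joints': array([-1.25909997e+00,  8.79720013e-02,  1.37224875e+00,  8.79816156e-06,
        1.68360007e+00, -1.03085524e-01]), 'qvel': array([ 6.67462922e-04,  6.15665652e-04, -6.16907000e-05,  1.22073655e-03,
       -1.50758891e-03, -1.06187616e-04]), 'joint_efforts': array([-2.92406457e-04, -3.51872599e+01, -3.13268924e+01, -2.33596411e-04,
        1.08414888e-02, -6.98138805e-06]), 'tool_pos': array([ 0.22151003, -0.50292483,  0.24713258]), 'eef_rot': array([-1.10848278e-03,  9.78570762e-01,  2.05907803e-01, -1.11646332e-04]), 'wrist_force': array([-0.54684159, -0.89261466, -0.15982925]), 'moment': array([ 0.01757265,  0.01768563, -0.02047183]), 'width': 0.08543736038388793}
scene (array([1.56574673, 0.66883828, 1.03552343]), array([-0.67522138, -0.43939378, -0.59250134]))
top (array([ 0.24360369, -0.04501089,  1.33435619]), array([ 0.19836908,  0.02709422, -0.97989257]))
wrist (array([ 0.29227724, -0.47210167,  0.37206766]), array([-0.28353159, -0.10223442, -0.95368828]))
```

View pics/scene0.png

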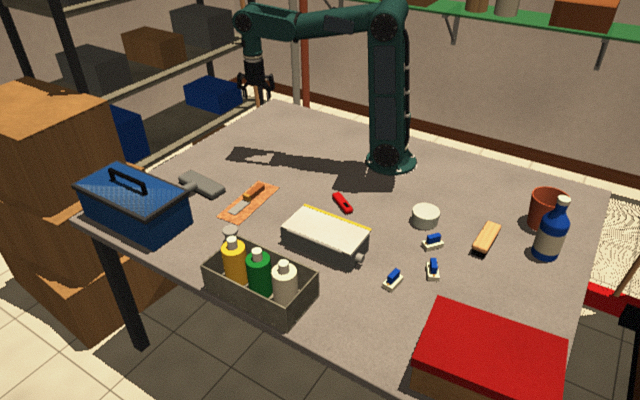

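View pics/top0.png

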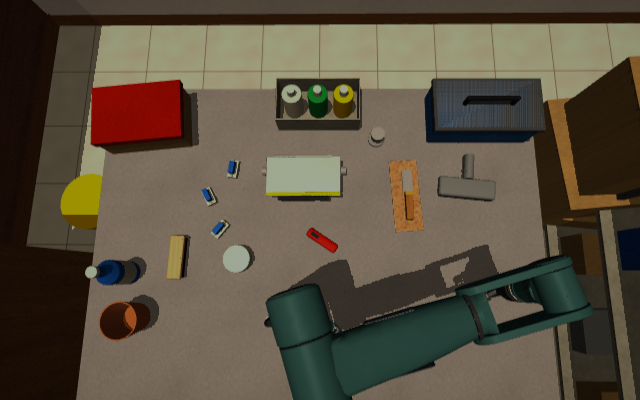

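View pics/wrist0.png

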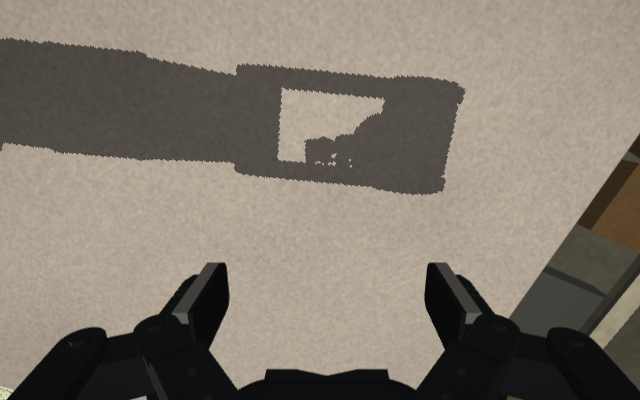

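The top view shows 3 fuses (233,169), (209,196) and (220,229). The box is near (304,177) with its yellow lip towards the robot. The scraper lies on the mat near (408,200), blade away from the robot.

```bash
cat > meas.py <<'E'
from h import *
def comps(m,amin=20):
    n,l,s,ce=cv2.connectedComponentsWithStats(m.astype(np.uint8)*255)
    return [(l==i, s[i,4], ce[i]) for i in range(1,n) if s[i,4]>=amin]
def rect(c,m,z):
    ys,xs=np.nonzero(m); P=np.array([onz(c,x,y,z)[:2] for x,y in zip(xs,ys)])
    (cx,cy),(w,h),a=cv2.minAreaRect((P*1000).astype(np.float32))
    if w<h: w,h=h,w; a+=90
    # pca center
    return np.round([cx,cy],1),np.round([w,h],1),round((a+90)%180-90,1)
E
python3 - <<'E'
from meas import *
c=cam('top'); hsv=cv2.cvtColor(c['frame'],cv2.COLOR_RGB2HSV); H,S,V=[hsv[:,:,i].astype(int) for i in range(3)]
tab=np.zeros(H.shape,bool); tab[120:280,140:440]=1
print('blue'); 
for m,a,ce in comps((H>95)&(H<130)&(S>110)&tab): print(a,ce,rect(c,m,0.048))
print('white')
for m,a,ce in comps((S<60)&(V>165)&tab): print(a,ce,rect(c,m,0.076), rect(c,m,0.02))
print('yellow')
for m,a,ce in comps((H>20)&(H<33)&(S>150)&tab): print(a,ce,rect(c,m,0.076))
print('cork')
for m,a,ce in comps((H>3)&(H<20)&(S>90)&tab): print(a,ce,rect(c,m,0.003),rect(c,m,.026))
for (u,v) in [(408,200),(408,181),(408,208)]: print(hsv[v,u])
t=cv2.resize(c['frame'][130:260,190:430,::-1],(0,0),fx=3.3,fy=3.3,interpolation=cv2.INTER_CUBIC); cv2.imwrite('pics/topz.png',t)
E
```

```text
blue
222 [431.51801802 131.96846847] (array([ 760.9, -411.7]), array([79.9, 46.2]), 0.1)
77 [231.41558442 166.74025974] (array([623.1, 307.2]), array([44.2, 23.1]), -6.1)
73 [206.35616438 194.47945205] (array([522.1, 390. ]), array([47.8, 20.1]), 29.2)
80 [217.6875 227.65  ] (array([405.1, 343.4]), array([42.8, 22.3]), -36.4)
white
2414 [302.71499586 174.13173157] (array([589.6,  50.7]), array([252.8, 120.1]), -89.0) (array([605.,  55.]), array([264. , 125.4]), -89.0)
521 [235.54126679 258.09213052] (array([300.5, 269.4]), array([84.1, 79.2]), -89.6) (array([303. , 283.4]), array([87.9, 82.7]), -89.6)
yellow
293 [303.58020478 193.52559727] (array([520.8,  48.5]), array([253.9,  10.5]), -89.8)
cork
605 [170.83966942 140.3322314 ] (array([760.1, 574. ]), array([195.1, 106.1]), -84.2) (array([751.2, 563.3]), array([191.8, 104.3]), -84.2)
1770 [405.38870056 197.45819209] (array([ 534. , -316.2]), array([262.3, 101. ]), 3.9) (array([ 529. , -311.6]), array([257.8,  99.3]), 3.9)
163 [180.73619632 253.32515337] (array([307.2, 493.8]), array([156.3,  53.8]), 4.4) (array([306.1, 484.5]), array([153.6,  52.8]), 4.4)
[ 14 206 134]
[ 19  54 138]
[ 14 207 142]
```

View pics/topz.png

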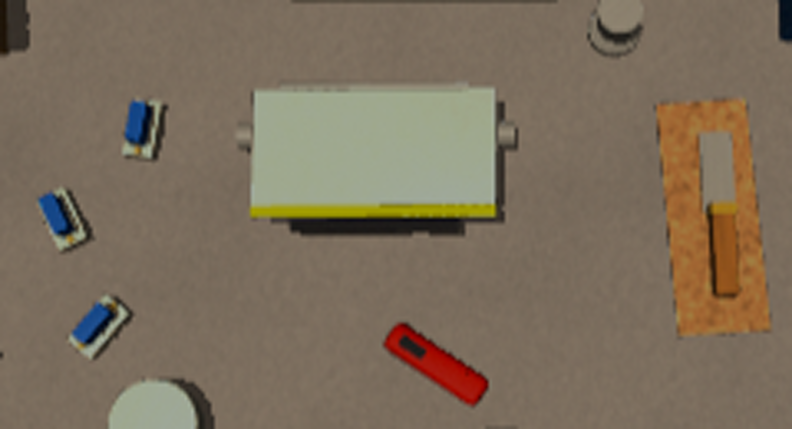

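```bash
python3 - <<'E'
from meas import *
c=cam('top')
p=lambda u,v,z: np.round(onz(c,190+u/3.3,130+v/3.3,z)*1000,1)
print('tip',p(715,132,.007),'bladebase',p(722,202,.007),'handle end top',p(725,293,.029),'handle front top',p(724,213,.029))
print('stopper',p(618,30,.03),'grip',p(436,363,.02))
E
python3 -m handwheel '4 4 0 0 0 30 1; 8 8 0 0 0 30 1;12 12 0 0 0 30 1;16 16 0 0 0 40 1;20 18 0 0 0 50 1;22 18 0 0 0 52 1;22 18 0 0 0 52 1;22 18 0 0 0 52 1'
python3 -m handwheel '0 0 0 0 0 52 1; 0 0 0 0 0 52 1;0 0 0 0 0 52 1;0 0 0 0 0 52 1;0 0 0 0 0 52 1;0 0 0 0 0 52 1;0 0 0 0 0 52 1;0 0 0 0 0 52 1'
python3 -m handwheel '0 0 0 0 0 52 1; 0 0 0 0 0 52 1;0 0 0 0 0 52 1;0 0 0 0 0 52 1;0 0 0 0 0 52 1;0 0 0 0 0 52 1;0 0 0 0 0 52 1;0 0 0 0 0 52 1'
python3 - <<'E'
from h import *
print(r.sense()['joints']); cam('wrist','w1')
E
```

```text
tip [ 625.1 -322.9    7. ] bladebase [ 545.9 -327.9    7. ] handle end top [ 442.2 -323.    29. ] handle front top [ 528.9 -324.9   29. ]
stopper [ 734.7 -215.4   30. ] grip [367.1 -17.4  20. ]
time: 1.05
tool_pos: [0.4419, -0.3229, 0.2479]
eef_rot: [-0.0, 0.789, 0.614, -0.0]
wrist_force: [-1.0, -0.2, 0.2]
width: 0.0853
time: 1.85
tool_pos: [0.4407, -0.3241, 0.2484]
eef_rot: [-0.0, 0.443, 0.897, -0.0]
wrist_force: [0.5, 0.2, -0.3]
width: 0.0855
time: 2.65
tool_pos: [0.4414, -0.3236, 0.2483]
eef_rot: [-0.0, 0.004, 1.0, 0.0]
wrist_force: [0.3, -0.7, 0.2]
width: 0.0854
[-7.36237473e-01  8.12369516e-02  1.37714234e+00  1.73039355e-06
  1.68333381e+00 -2.29807805e+00]
```

View pics/w1.png

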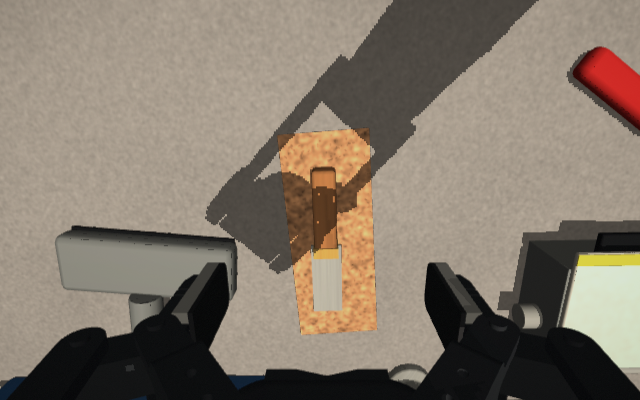

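Wrist view: the scraper lies on the mat with its handle end at about (323,170) and blade tip at about (327,311). It is near central on the mat.

```bash
python3 - <<'E'
from meas import *
c=cam('wrist'); f=lambda u,v,z: np.round(onz(c,u,v,z)*1000,1)
for u,v,z in [(314,311,7),(341.5,309.5,7),(327,310.5,7),(312,249,7),(341,246,7),(312,169,29),(335,168,29),(314,249,29),(338,246,29),(279,135,3),(369,128,3),(302,334,3),(377,331,3)]: print((u,v),f(u,v,z/1000))
print('lip',f(582,254,.076),f(575,263,.076), 'tool',r.sense()['tool_pos'])
E
```

```text
(314, 311) [ 625.3 -340.7    7. ]
(341.5, 309.5) [ 623.3 -306.1    7. ]
(327, 310.5) [ 624.7 -324.4    7. ]
(312, 249) [ 539.5 -341.5    7. ]
(341, 246) [ 535.9 -307.2    7. ]
(312, 169) [ 438.3 -338.5   29. ]
(335, 168) [ 437.4 -314.8   29. ]
(314, 249) [ 529.  -338.2   29. ]
(338, 246) [ 525.5 -311.5   29. ]
(279, 135) [ 406.3 -374.5    3. ]
(369, 128) [ 399.6 -277.8    3. ]
(302, 334) [ 663.1 -357.3    3. ]
(377, 331) [ 659.2 -259.5    3. ]
lip [513.7 -77.5  76. ] [523.3 -82.1  76. ] tool [ 0.44145403 -0.32350811  0.24834506]
```

```bash
python3 -m handwheel '5 -0.15 -4 0 0 1 1; 6.8 -0.15 -8 0 0 1 0.2; 6.8 -0.15 -12 0 0 1 0.2;6.8 -0.15 -16 0 0 1 0.2;6.8 -0.15 -20 0 0 1 0.2;6.8 -0.15 -22 0 0 1 0.2;6.8 -0.15 -22.6 0 0 1 0.2;6.8 -0.15 -22.6 0 0 1 0.2' 60
python3 -m handwheel '0 0 0 0 0 0 -1;0 0 0 0 0 0 -1;0 0 0 0 0 0 -1;0 0 0 0 0 0 -1;0 0 0 0 0 0 -1;0 0 0 0 0 0 -1;0 0 0 0 0 0 -1;0 0 0 0 0 0 -1' 100
python3 -m handwheel '0 0 0 0 0 0 -1;0 0 2 0 0 0 -1;0 0 5 0 0 0 -1;0 0 8 0 0 0 -1;0 0 8 0 0 0 -1' 100
python3 - <<'E'
from h import *
cam('wrist','w2');cam('scene','s2'); print(r.sense()['tool_pos'])
E
```

```text
time: 3.55
tool_pos: [0.5093, -0.3246, 0.0216]
eef_rot: [-0.001, -0.006, 1.0, 0.001]
wrist_force: [1.1, -0.0, 0.8]
width: 0.0511
time: 4.35
tool_pos: [0.5112, -0.3261, 0.0253]
eef_rot: [0.002, -0.007, 1.0, -0.002]
wrist_force: [-0.4, 0.5, 6.0]
width: 0.024
time: 4.85
tool_pos: [0.5122, -0.3268, 0.1083]
eef_rot: [0.004, -0.007, 1.0, -0.003]
wrist_force: [0.6, -0.4, -0.5]
width: 0.0242
[ 0.50982409 -0.32499263  0.10286866]
```

View pics/w2.png

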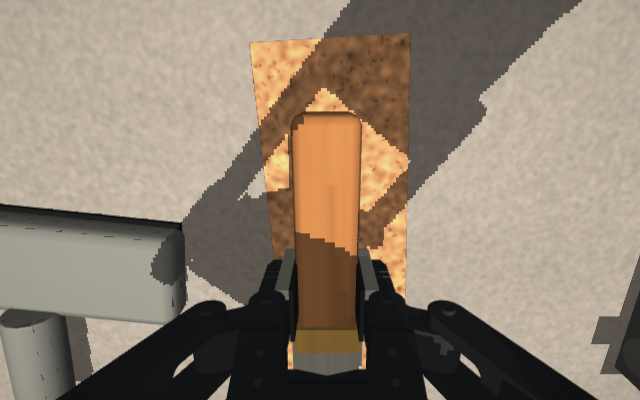

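View pics/s2.png

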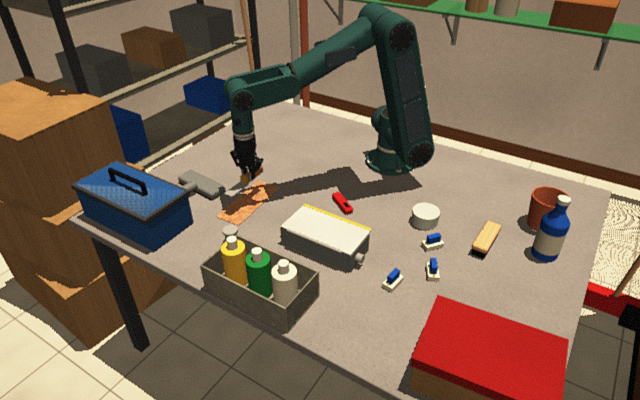

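```bash
python3 -m handwheel '-4 0 0 0 0 0 -1;-8 3 0 0 0 0 -1;-11 7 0 0 0 0 -1;-14 11 0 0 0 0 -1;-14 15.5 0 0 0 0 -1;-14 20 0 0 0 0 -1;-14 24 0 0 0 0 -1;-14 28 0 0 0 0 -1'
python3 -m handwheel '0 4 0 0 0 0 -1;0 7.5 0 0 0 0 -1;0 9.5 -1 0 0 0 -1;0 9.5 -2 0 0 0 -1;0 9.5 -2 0 0 0 -1'
python3 - <<'E'
from meas import *
s=r.sense(); print(s['tool_pos'],s['eef_rot'],s['joints'])
for n in ['top','scene','wrist']:
    c=cam(n,n+'3'); T=s['tool_pos']
    tip=T+[.115,0,-.020]; print(n,proj(c,[tip,T+[.03,0,-.02],T+[-.07,0,0.004]]))
    u,v=proj(c,tip)[0]; u,v=int(u),int(v)
    f=c['frame'][max(v-50,0):v+50,max(u-65,0):u+65,::-1]; 
    if f.size: cv2.imwrite(f'pics/{n}3z.png',cv2.resize(f,(0,0),fx=5.5,fy=5.5,interpolation=cv2.INTER_CUBIC))
E
```

```text
time: 5.75
tool_pos: [0.3678, -0.043, 0.1002]
eef_rot: [-0.002, -0.006, 1.0, 0.001]
wrist_force: [0.5, 1.0, -1.1]
width: 0.0237
time: 6.25
tool_pos: [0.3671, 0.0501, 0.0792]
eef_rot: [-0.003, -0.007, 1.0, -0.0]
wrist_force: [-0.2, 0.2, -2.0]
width: 0.0241
[0.36710419 0.05005532 0.07917498] [-3.43304284e-03 -7.35059036e-03  9.99967058e-01 -2.57349523e-04] [-1.72758800e-02 -2.22673468e-01  2.00533186e+00 -6.98231908e-04
  1.36578566e+00 -1.60262912e+00]
top [[302.62602003 205.50824777]
 [302.18221287 230.00928294]
 [301.10966735 259.30240089]]
scene [[341.79512449 214.24920646]
 [354.280787   201.43448919]
 [368.24697898 181.94943379]]
wrist [[325.26887385 438.11055842]
 [327.27595083 312.83877967]
 [331.30110402 110.68250752]]
```

View pics/top3z.png

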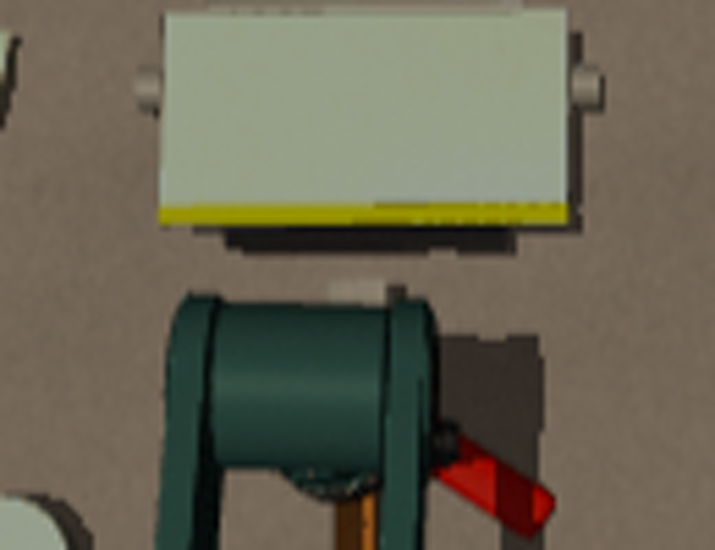

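View pics/scene3z.png

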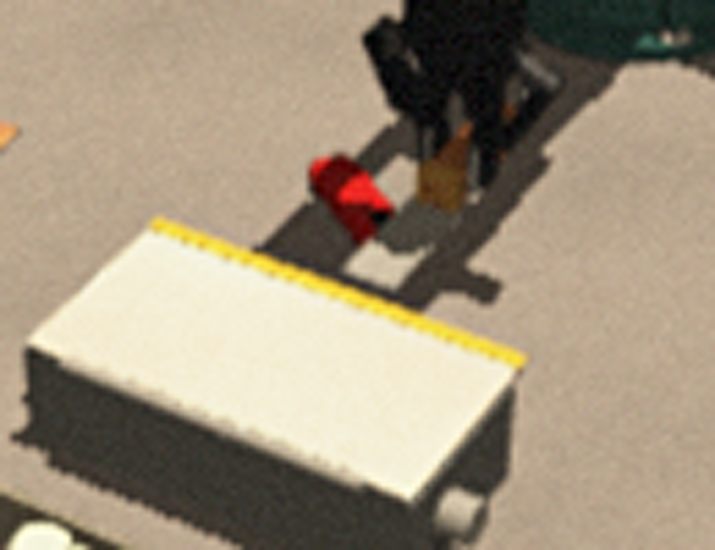

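View pics/wrist3.png

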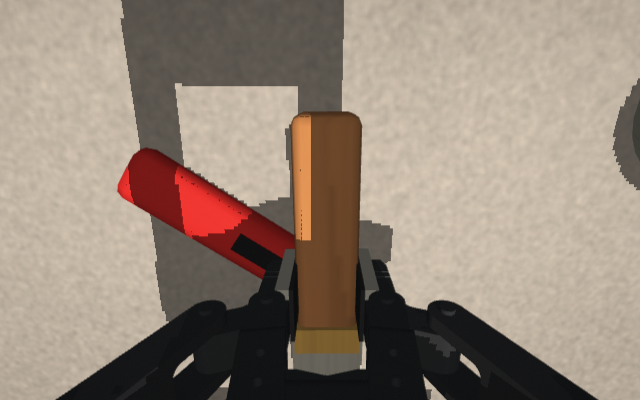

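```bash
python3 -m handwheel '0 0 0.3 0 0 0 -1;1.5 0 0.3 0 0 0 -1;2.5 0 0.3 0 0 0 -1;3.5 0 0.3 0 0 0 -1;4.5 0 0.3 0 0 0 -1;4.5 0 0.3 0 0 0 -1'
python3 - <<'E'
from meas import *
s=r.sense(); print(s['tool_pos'],s['wrist_force'],s['moment'])
for n in ['top','scene']:
    c=cam(n); T=s['tool_pos']
    tip=T+[.115,0,-.020]
    u,v=proj(c,tip)[0]; u,v=int(u),int(v)
    f=c['frame'][max(v-50,0):v+50,max(u-65,0):u+65,::-1]; 
    if f.size: cv2.imwrite(f'pics/{n}4z.png',cv2.resize(f,(0,0),fx=5.5,fy=5.5,interpolation=cv2.INTER_CUBIC))
E
```

```text
time: 7.0
tool_pos: [0.416, 0.0499, 0.0855]
eef_rot: [0.0, -0.006, 1.0, 0.0]
wrist_force: [-1.1, -0.5, -1.8]
width: 0.0241
[0.41596323 0.04992656 0.08554703] [-1.13978877 -0.52035936 -1.77828726] [ 0.02042264  0.00794274 -0.08034156]
```

View pics/scene4z.png

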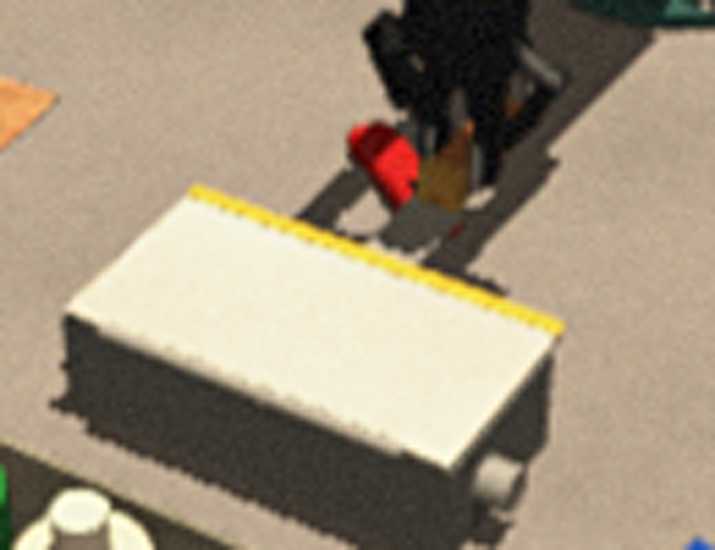

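View pics/top4z.png

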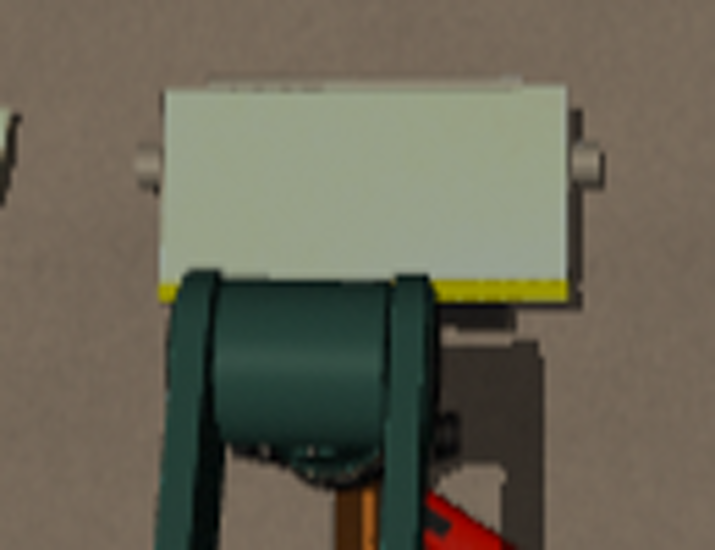

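```bash
python3 -m handwheel '0 0 1 0 0 0 -1;0.1 0 2 0 0 0 -1;0.3 0 3 0 0 0 -1;0.5 0 4 0 0 0 -1;0.9 0 5 0 0 0 -1;1.4 0 6 0 0 0 -1;1.5 0 6.5 0 0 0 -1;1.5 0 6.5 0 0 0 -1' 120
python3 - <<'E'
from meas import *
s=r.sense(); print(s['tool_pos'],s['eef_rot'])
cam('scene','s5')
E
```

```text
time: 7.9
tool_pos: [0.4314, 0.0501, 0.1519]
eef_rot: [0.002, -0.007, 1.0, 0.0]
wrist_force: [1.1, 0.9, -1.7]
width: 0.0235
[0.43141469 0.05010436 0.1519107 ] [ 2.23701720e-03 -6.65254503e-03  9.99975369e-01  2.70137166e-05]
```

View pics/s5.png

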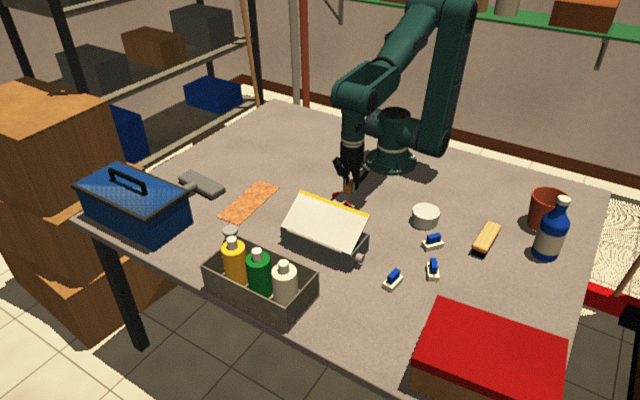

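The flap is rising to about 30° (lip edge from about (307,192) to (368,218)). I'll continue along the arc.

```bash
python3 -m handwheel '0.6 0 1 0 0 0 -1;1.2 0 1.9 0 0 0 -1;1.9 0 2.7 0 0 0 -1;2.7 0 3.4 0 0 0 -1;3.6 0 4.1 0 0 0 -1;4.4 0 4.6 0 0 0 -1;4.5 0 4.7 0 0 0 -1' 120
python3 -m handwheel '0.8 0 0.4 0 0 0 -1;1.6 0 0.75 0 0 0 -1;2.4 0 1.1 0 0 0 -1;3 0 1.3 0 0 0 -1;3.8 0 1.5 0 0 0 -1;4.6 0 1.6 0 0 0 -1;5.4 0 1.7 0 0 0 -1;6.2 0 1.8 0 0 0 -1'
python3 - <<'E'
from meas import *
s=r.sense(); print(s['tool_pos'],s['eef_rot'])
cam('scene','s6');cam('top','t6')
E
```

```text
time: 8.65
tool_pos: [0.4765, 0.0501, 0.1985]
eef_rot: [0.001, -0.007, 1.0, 0.0]
wrist_force: [-1.2, 0.6, -0.9]
width: 0.0235
time: 9.45
tool_pos: [0.5373, 0.0502, 0.2153]
eef_rot: [-0.0, -0.007, 1.0, 0.0]
wrist_force: [-1.7, 1.3, -2.6]
width: 0.0234
[0.53731626 0.05016399 0.21527546] [-1.09198125e-04 -6.70325760e-03  9.99977526e-01  4.02595424e-05]
```

View pics/s6.png

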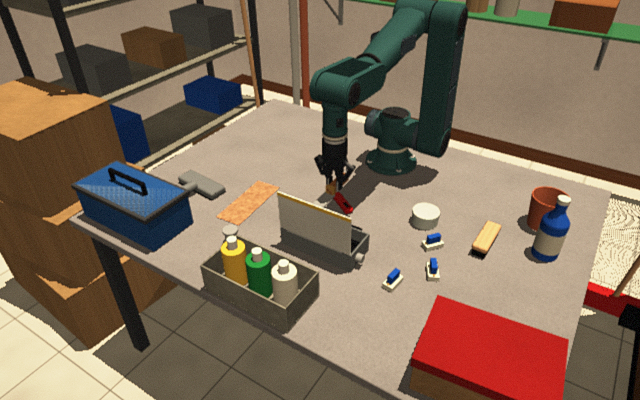

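View pics/t6.png

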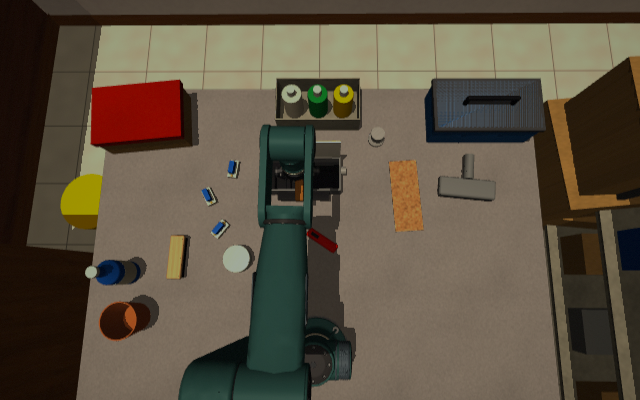

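```bash
python3 -m handwheel '0.4 0 0 0 0 0 -1;0.8 0 0 0 0 0 -1;0.8 0 0 0 0 0 -1'
python3 -m handwheel '0.3 0 0 0 0 0 -1;0.5 0 0 0 0 0 -1;0.5 0 0 0 0 0 -1'
python3 - <<'E'
from meas import *
c=cam('scene','s7')
cv2.imwrite('pics/s7z.png',cv2.resize(c['frame'][150:290,230:400,::-1],(0,0),fx=4.2,fy=4.2,interpolation=cv2.INTER_CUBIC))
E
```

```text
time: 9.85
tool_pos: [0.5451, 0.0499, 0.2154]
eef_rot: [0.0, -0.007, 1.0, -0.0]
wrist_force: [0.1, -0.1, -2.1]
width: 0.0236
time: 10.15
tool_pos: [0.5456, 0.05, 0.2155]
eef_rot: [-0.005, -0.007, 1.0, -0.0]
wrist_force: [-15.8, -0.0, 5.1]
width: 0.0234
```

View pics/s7z.png

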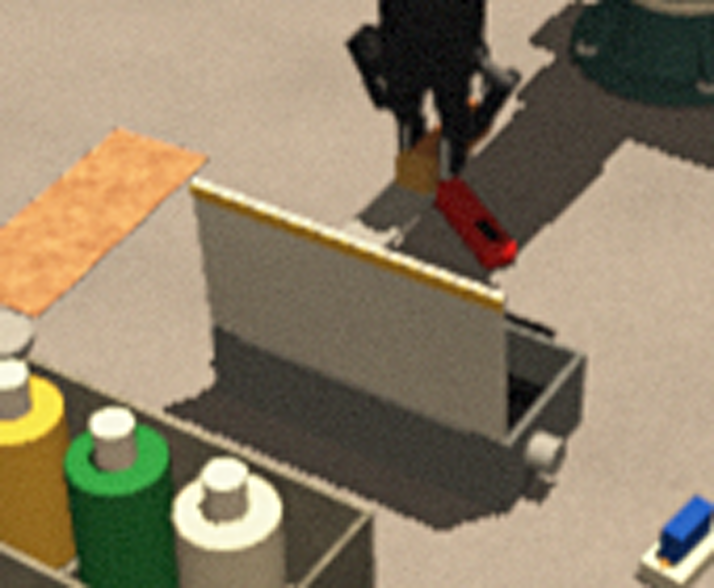

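```bash
python3 -m handwheel '-3 0 0 0 0 0 -1;-6 0 0 0 0 0 -1;-9 -3 0 0 0 0 -1;-11 -6.5 0 0 0 0 -1;-11 -11 0 0 0 1 -1;-11 -16 0 0 0 2 -1;-10 -20 0 0 0 3 -1;-8 -24 0 0 0 3 -1'
python3 -m handwheel '1.5 -4 -2 0 0 0 -1;3 -8 -4 0 0 0 -1;4 -12 -6 0 0 0 -1;4 -12.8 -8 0 0 0 -1;4 -12.8 -10 0 0 0 -1;4 -12.8 -10 0 0 0 -1'
python3 - <<'E'
from meas import *
s=r.sense(); print(s['tool_pos'],s['eef_rot']); cam('wrist','w8')
E
```

```text
time: 11.0
tool_pos: [0.4695, -0.1921, 0.2164]
eef_rot: [0.001, -0.032, 0.999, -0.001]
wrist_force: [1.5, 0.4, -0.5]
width: 0.0239
time: 11.6
tool_pos: [0.508, -0.3174, 0.1113]
eef_rot: [-0.003, -0.032, 0.999, 0.002]
wrist_force: [0.3, 0.5, -2.8]
width: 0.0239
[ 0.50802193 -0.31738844  0.11133948] [-0.00257359 -0.03233535  0.99947137  0.0021888 ]
```

View pics/w8.png

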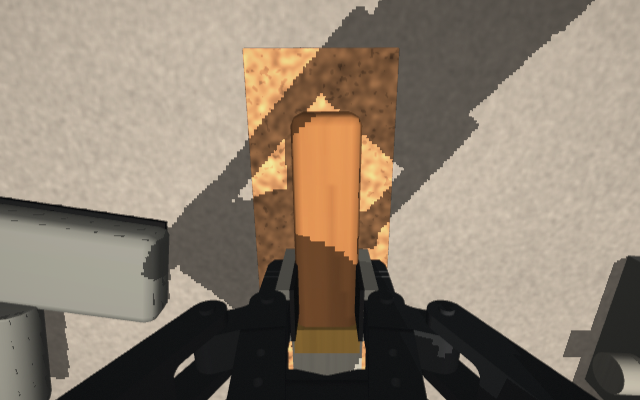

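```bash
python3 -m handwheel '0.1 -0.1 -3 0 0 0 -1;0.1 -0.1 -6 0 0 0 -1;0.1 -0.1 -7.5 0 0 0 -1;0.1 -0.1 -8.2 0 0 0 -1;0.1 -0.1 -8.5 0 0 0 -1;0.1 -0.1 -8.5 0 0 0 -1'
python3 -m handwheel '0 0 0 0 0 0 0.3;0 0 0 0 0 0 0.3;0 0 0 0 0 0 0.3;0 0 0 0 0 0 0.3;0 0 0 0 0 0 0.3;0 0 3 0 0 0 0.3;0 0 6 0 0 0 0.3;0 0 10 0 0 0 0.3'
python3 -m handwheel '-4 0 5 0 0 0 0.5;-8 0 9 0 0 0 0.5;-8 0 9 0 0 0 0.5;-8 0 9 0 0 0 1;-8 0 9 0 0 0 1'
python3 - <<'E'
from meas import *
cam('wrist','w9')
E
```

```text
time: 12.25
tool_pos: [0.5114, -0.3193, 0.0317]
eef_rot: [0.001, -0.033, 0.999, -0.001]
wrist_force: [0.2, 0.4, -1.6]
width: 0.0236
time: 13.05
tool_pos: [0.5095, -0.3181, 0.1293]
eef_rot: [-0.002, -0.033, 0.999, 0.001]
wrist_force: [-0.2, -0.9, 0.5]
width: 0.0553
time: 13.55
tool_pos: [0.4308, -0.3189, 0.2202]
eef_rot: [0.0, -0.033, 0.999, -0.0]
wrist_force: [-0.1, -0.2, -0.5]
width: 0.0856
```

View pics/w9.png

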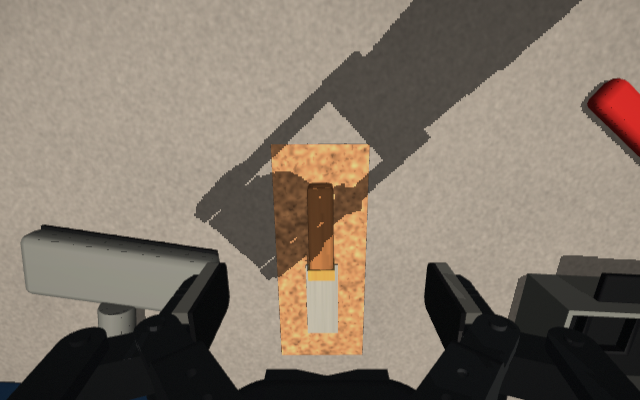

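```bash
python3 -m handwheel '0 2 4 0 0 -1 1;0 6 8 0 0 -3 1;2 11 12 0 0 -3 1;4 16 12 0 0 -3 1;6 21 12 0 0 -3 1;8 26 12 0 0 -3 1;9 31 12 0 0 -3 1;9 35 12 0 0 -3 1'
python3 -m handwheel '0 2 0 0 0 0 1;0 2 0 0 0 0 1;0 2 0 0 0 0 1'
python3 - <<'E'
from meas import *
s=r.sense(); print(s['tool_pos'],s['eef_rot']); cam('wrist','w10');cam('top','t10')
E
```

```text
time: 14.4
tool_pos: [0.5193, 0.0128, 0.3372]
eef_rot: [-0.002, -0.007, 1.0, 0.0]
wrist_force: [1.2, 0.5, 0.2]
width: 0.0854
time: 14.7
tool_pos: [0.5184, 0.0307, 0.3382]
eef_rot: [-0.002, -0.008, 1.0, -0.0]
wrist_force: [0.5, -0.5, 0.4]
width: 0.0858
[0.51843823 0.03068324 0.33819517] [-1.80450956e-03 -7.54186843e-03  9.99969922e-01 -1.36632708e-04]
```

View pics/w10.png

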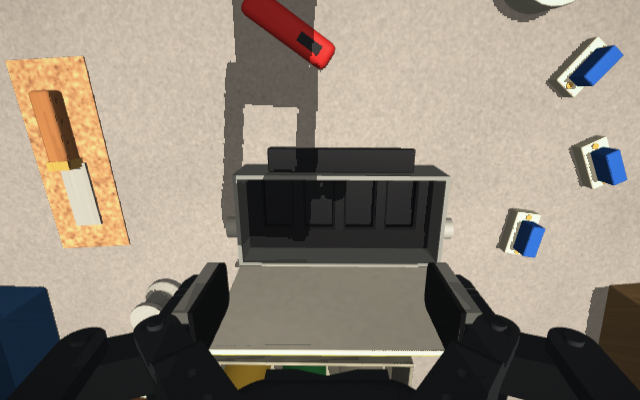

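View pics/t10.png

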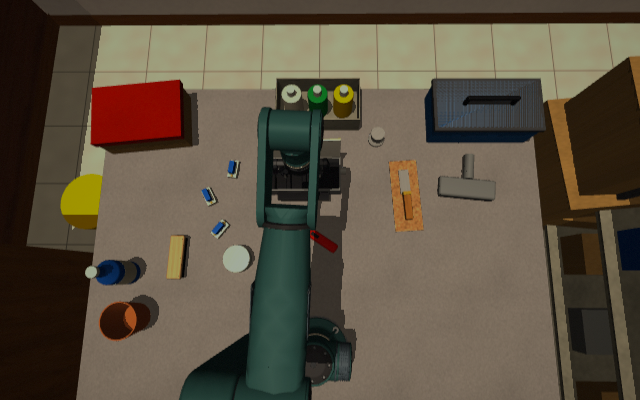

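The wrist view shows all three fuses on the right, at (588,66), (604,161) and (525,233). The four pockets are in the box around u=285–400, v=180–225, so I'll brighten that part.

```bash
python3 - <<'E'
from meas import *
c=cam('wrist')
np.save('w10.npy',c,allow_pickle=True)
f=c['frame'][140:270,220:460].astype(float); g=np.clip(255*(f/255)**0.4,0,255).astype(np.uint8)
cv2.imwrite('pics/w10z.png',cv2.resize(g[:,:,::-1],(0,0),fx=3.3,fy=3.3,interpolation=cv2.INTER_CUBIC))
E
```

```text
(no output)
```

View pics/w10z.png

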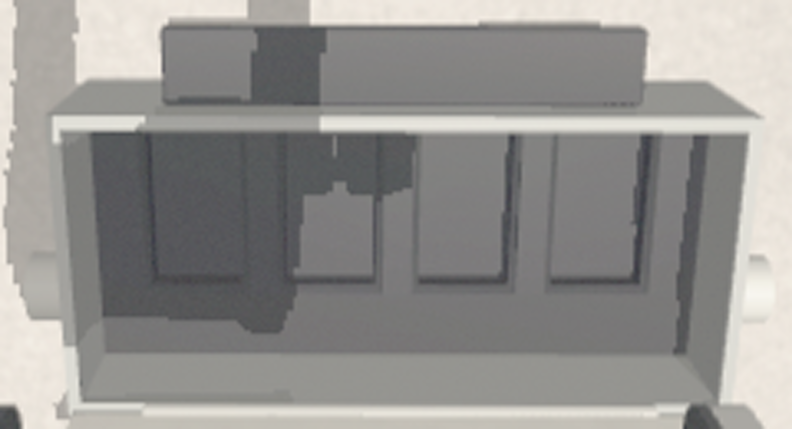

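```bash
python3 - <<'E'
from meas import *
c=np.load('w10.npy',allow_pickle=True).item()
p=lambda u,v,z: np.round(onz(c,220+u/3.3,140+v/3.3,z)*1000,1)
print('rim corners',[p(*q,.07) for q in [(54,116),(762,117),(66,131),(748,131),(75,404),(722,402)]])
print('sill',[p(*q,.054) for q in [(162,26),(646,30)]],[p(*q,.054) for q in [(162,103),(642,105)]])
for n,l,rr in [('A',148,248),('B',284,382),('C',412,517),('D',545,652)]:
    a=p(l,250,.025);b=p(rr,250,.025); bt=p((l+rr)/2,292,.025); print(n,a,b,(a+b)/2,b-a,bt)
print('plate sides',p(103,300,.025),p(690,250,.025),p(680,352,.025),p(105,352,.025))
E
```

```text
rim corners [array([534.3, -77.6,  70. ]), array([531.3, 177.3,  70. ]), array([539.8, -73.6,  70. ]), array([536.6, 172.9,  70. ]), array([649.6, -77.1,  70. ]), array([645.3, 175.7,  70. ])]
sill [array([503.9, -40.2,  54. ]), array([503. , 136.9,  54. ])] [array([532.6, -41.3,  54. ]), array([531., 138.,  54.])]
A [601.6 -54.4  25. ] [601.1 -12.7  25. ] [601.35 -33.55  25.  ] [-0.5 41.7  0. ] [620.2 -34.1  25. ]
B [600.9   2.3  25. ] [600.3  43.1  25. ] [600.6  22.7  25. ] [-0.6 40.8  0. ] [619.4  22.8  25. ]
C [600.2  55.6  25. ] [599.6  99.3  25. ] [599.9   77.45  25.  ] [-0.6 43.7  0. ] [618.7  78.2  25. ]
D [599.4 110.9  25. ] [598.8 155.5  25. ] [599.1 133.2  25. ] [-0.6 44.6  0. ] [617.9 134.7  25. ]
plate sides [624.3 -74.3  25. ] [598.6 171.3  25. ] [645.1 171.8  25. ] [648.4 -74.7  25. ]
```

```bash
python3 -m handwheel '4 1 0 0 0 0 1;8 2 0 0 0 0 1;10 2 0 0 0 0 1;10 2 0 0 0 0 1;10 2 0 0 0 0 1'
python3 - <<'E'
from meas import *
print(r.sense()['tool_pos'])
c=cam('wrist','w11')
np.save('w11.npy',c,allow_pickle=True)
f=c['frame'][20:220,200:440].astype(float); g=np.clip(255*(f/255)**0.4,0,255).astype(np.uint8)
cv2.imwrite('pics/w11z.png',cv2.resize(g[:,:,::-1],(0,0),fx=3,fy=3,interpolation=cv2.INTER_CUBIC))
E
```

```text
time: 15.35
tool_pos: [0.618, 0.0489, 0.3396]
eef_rot: [-0.001, -0.006, 1.0, -0.0]
wrist_force: [-0.3, 0.5, 0.5]
width: 0.0853
[0.6179861  0.04891361 0.33962356]
```

View pics/w11z.png

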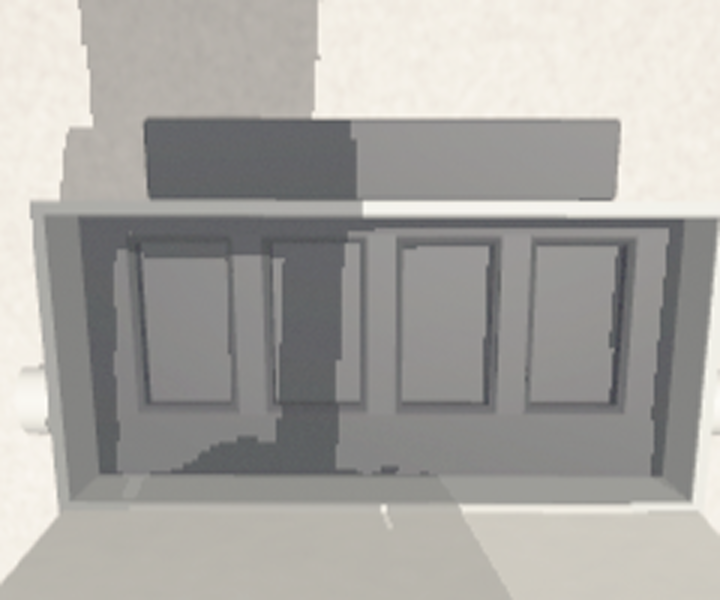

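```bash
python3 - <<'E'
from meas import *
c=np.load('w11.npy',allow_pickle=True).item()
p=lambda u,v,z: onz(c,200+u/3,20+v/3,z)*1000
for n,q in dict(A=[(127,236),(237,236),(240,411),(136,412)],B=[(262,236),(369,236),(366,411),(268,411)],C=[(393,236),(503,236),(496,412),(392,412)],D=[(526,237),(637,237),(625,413),(523,412)]).items():
    P=np.array([p(u,v,.025) for u,v in q]); print(n,np.round(P.mean(0),1),'wx',np.round(P[2:,0].mean()-P[:2,0].mean(),1),'wy',np.round(P[1:3,1].mean()-P[[0,3],1].mean(),1))
# fuses
c=np.load('w10.npy',allow_pickle=True).item()
hsv=cv2.cvtColor(c['frame'],cv2.COLOR_RGB2HSV); H,S,V=[hsv[:,:,i].astype(int) for i in range(3)]
m=(H>95)&(H<130)&(S>110); m[:,:450]=0; m[280:]=0
for mm,a,ce in comps(m): print(a,ce,rect(c,mm,.048))
m=(S<45)&(V>215); m[:,:480]=0; m[280:]=0
for mm,a,ce in comps(m,60): print('white',a,ce,rect(c,mm,.02))
cv2.imwrite('pics/fz.png',cv2.resize(c['frame'][30:270,480:640,::-1],(0,0),fx=2.5,fy=2.5,interpolation=cv2.INTER_CUBIC))
E
```

```text
A [583.7 -34.   25. ] wx 73.1 wy 45.4
B [582.9  21.6  25. ] wx 72.9 wy 43.4
C [582.5  76.6  25. ] wx 73.3 wy 45.3
D [582.1 132.5  25. ] wx 73.1 wy 45.1
1132 [596.53886926  64.75706714] (array([405.3, 335.3]), array([54.3, 28.1]), -38.7)
966 [609.43581781 164.27122153] (array([520.2, 380.7]), array([53.8, 32.3]), 27.7)
777 [529.47619048 237.4041184 ] (array([620. , 300.2]), array([48.5, 33.9]), -8.2)
white 106 [555.05660377   1.31132075] (array([335.9, 291.5]), array([38.1,  4.1]), -89.3)
white 357 [581.38935574  57.98039216] (array([398.4, 337.6]), array([61.9, 15. ]), -37.3)
white 81 [575.95061728  89.45679012] (array([429.5, 337.3]), array([14.1, 12.4]), -38.9)
white 285 [595.10175439 156.47719298] (array([521.9, 391.5]), array([63.2, 32.8]), 27.8)
white 276 [521.         227.01086957] (array([626.2, 307.8]), array([67.9, 33.4]), -9.2)
```

View pics/fz.png

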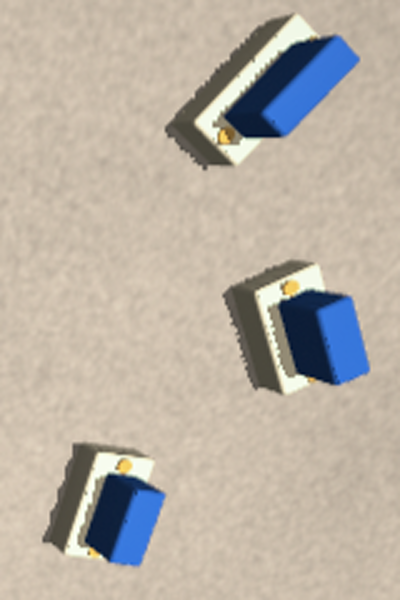

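```bash
python3 -m handwheel '0 4 0 0 0 -3 1;0 9 0 0 0 -6 1;0 14 0 0 0 -9 1;0 19 0 0 0 -9 1;0 23.5 -3 0 0 -9 1;0.3 25.7 -7 0 0 -9 1;0.3 25.7 -11 0 0 -9 1;0.3 25.7 -12 0 0 -9 0.2'
cat > fuse.py <<'E'
from meas import *
import sys
def go(tag):
    import time
    s=r.sense(); T=s['tool_pos']; q=s['eef_rot']
    from scipy.spatial.transform import Rotation as Ro
    X=Ro.from_quat([q[1],q[2],q[3],q[0]]).as_matrix(); yaw=np.degrees(np.arctan2(-X[1,0],-X[0,0]))
    c=cam('wrist',tag); hsv=cv2.cvtColor(c['frame'],cv2.COLOR_RGB2HSV); H,S,V=[hsv[:,:,i].astype(int) for i in range(3)]
    print('T',np.round(T*1000,1),'yaw',round(yaw,1))
    for mm,a,ce in comps((H>95)&(H<130)&(S>110),300):
        # top face = brightest part of the blue
        v=V*mm; top=mm&(V>0.75*np.percentile(V[mm],97))
        print('all',a,ce,rect(c,mm,.048)); k=[t for t in comps(top,100)]
        if k: k=max(k,key=lambda t:t[1]); print('  top',k[1],k[2],rect(c,k[0],.048),'d',np.round((rect(c,k[0],.048)[0]-T[:2]*1000)/10,2))
E
python3 -c "
from fuse import *; go('w12')"
```

```text
time: 16.2
tool_pos: [0.6178, 0.3065, 0.2141]
eef_rot: [-0.005, 0.071, 0.997, -0.002]
wrist_force: [-1.2, -0.0, -0.1]
width: 0.0733
T [617.8 306.5 214.1] yaw -8.2
all 1603 [414.23955084  58.50779788] (array([523.8, 389.5]), array([42.8, 22.3]), 27.7)
  top 1195 [417.31715481  56.43012552] (array([522.5, 392.1]), array([42.8, 16.5]), 27.7) d [-9.53  8.56]
all 978 [331.77096115 190.90593047] (array([622.6, 309.3]), array([46.3, 16.9]), -7.4)
  top 570 [332.08421053 185.72105263] (array([617.8, 310.4]), array([27.4, 16.2]), -8.1) d [-0.    0.39]
```

View pics/w12.png

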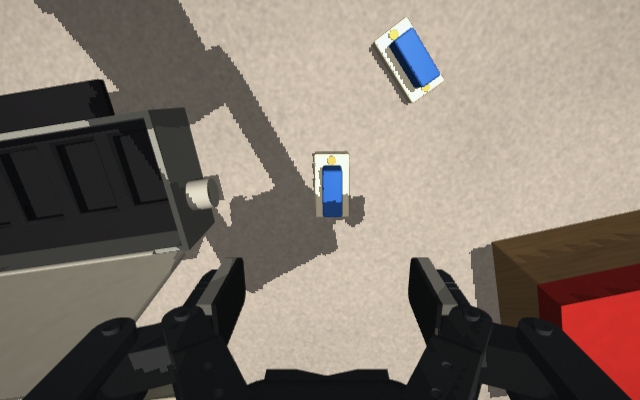

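```bash
cat > zoom.py <<'E'
from meas import *
import sys
def zo(name,u0,v0,w,h,k,out,gam=1.0,camera='wrist'):
    c=cam(camera,name); np.save(name+'.npy',c,allow_pickle=True)
    f=c['frame'][v0:v0+h,u0:u0+w].astype(float)/255; g=(255*f**gam).astype(np.uint8)
    cv2.imwrite('pics/'+out+'.png',cv2.resize(g[:,:,::-1],(0,0),fx=k,fy=k,interpolation=cv2.INTER_CUBIC))
E
python3 -c "
from zoom import *; zo('w13',295,140,70,90,6.5,'w13z',0.5)"
```

```text
(no output)
```

View pics/w13z.png

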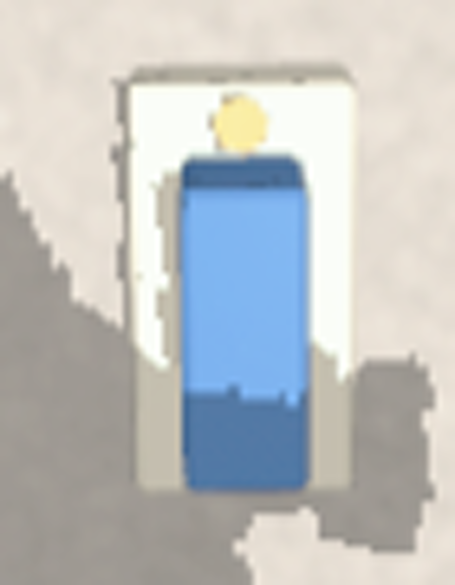

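```bash
python3 - <<'E'
from meas import *
c=np.load('w13.npy',allow_pickle=True).item()
p=lambda u,v,z: onz(c,295+u/6.5,140+v/6.5,z)*1000
a=[p(u,v,.048) for u,v in [(182,188),(307,190),(310,490),(185,490)]]; print(np.round(a,1),np.mean(a,0))
b=[p(u,v,.02) for u,v in [(128,82),(354,82),(350,490),(138,490)]]; print(np.round(b,1),np.mean(b,0))
E
```

```text
[[602.5 304.3  48. ]
 [605.2 320.9  48. ]
 [647.7 315.8  48. ]
 [645.3 298.4  48. ]] [625.16289192 309.8332228   48.        ]
[[591.5 297.5  20. ]
 [596.2 330.1  20. ]
 [658.6 321.7  20. ]
 [654.  289.4  20. ]] [625.09854035 309.67081187  20.        ]
```

```bash
python3 -m handwheel '0.7 0.3 -4 0 0 0 0.1;0.7 0.3 -8 0 0 0 0.1;0.7 0.3 -12 0 0 0 0.1;0.7 0.3 -15 0 0 0 0.1;0.7 0.3 -16.5 0 0 0 0.1;0.7 0.3 -17.2 0 0 0 0.1;0.7 0.3 -17.4 0 0 0 0.1;0.7 0.3 -17.4 0 0 0 0.1'
python3 -m handwheel '0 0 0 0 0 0 -1;0 0 0 0 0 0 -1;0 0 0 0 0 0 -1;0 0 0 0 0 0 -1;0 0 0 0 0 0 -1;0 0 0 0 0 0 -1' 50
python3 -m handwheel '0 0 2 0 0 0 -1;0 0 6 0 0 0 -1;0 0 10 0 0 0 -1;0 0 14 0 0 0 -1;0 0 14 0 0 0 -1'
python3 -c "
from zoom import *; zo('w14',180,60,300,300,2,'w14z',0.5)"
```

```text
time: 17.1
tool_pos: [0.6297, 0.3105, 0.0491]
eef_rot: [0.002, 0.072, 0.997, 0.001]
wrist_force: [-0.2, 0.4, 0.7]
width: 0.0466
time: 17.7
tool_pos: [0.629, 0.3104, 0.0481]
eef_rot: [0.001, 0.072, 0.997, 0.001]
wrist_force: [-1.0, -0.8, 5.4]
width: 0.0168
time: 18.2
tool_pos: [0.6309, 0.3114, 0.1947]
eef_rot: [0.006, 0.072, 0.997, 0.003]
wrist_force: [2.1, 0.6, 1.0]
width: 0.0165
```

View pics/w14z.png

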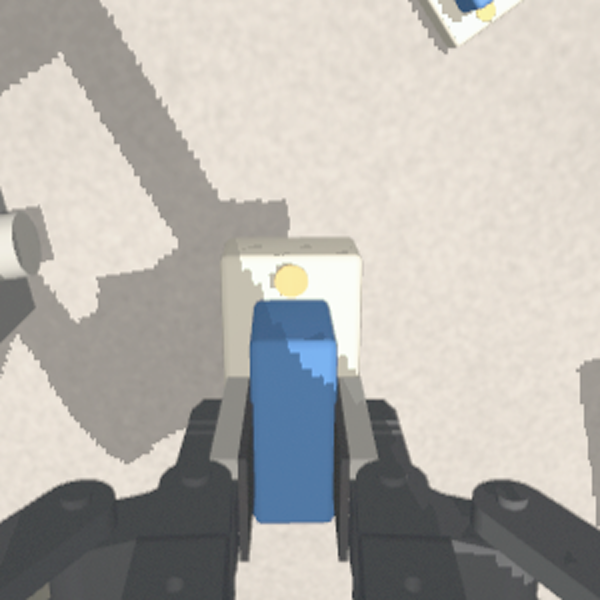

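```bash
cat > held.py <<'E'
from meas import *
from scipy.spatial.transform import Rotation as Ro
def held(name,u0,v0,k,q,h=0.0):
    c=np.load(name+'.npy',allow_pickle=True).item(); s=r.sense(); T=s['tool_pos']; e=s['eef_rot']
    X=Ro.from_quat([e[1],e[2],e[3],e[0]]).as_matrix()
    a=np.array([onz(c,u0+u/k,v0+v/k,T[2]+h) for u,v in q])
    d1=a[3]-a[0]; d2=a[2]-a[1]; L=np.linalg.norm(a[3]-a[0]),np.linalg.norm(a[2]-a[1]),np.linalg.norm(a[1]-a[0]),np.linalg.norm(a[2]-a[3])
    y=np.degrees([np.arctan2(d1[1],d1[0]),np.arctan2(d2[1],d2[0])])
    print('T',np.round(T*1000,1),'toolyaw',round(np.degrees(np.arctan2(-X[1,0],-X[0,0])),2),'tilt',np.round(np.degrees(X[:2,2]),2))
    print('centre',np.round(a.mean(0)*1000,1),'lens',np.round(np.array(L)*1000,1),'yaw',np.round(y,1),'off tool frame mm',np.round(X.T@(a.mean(0)-T)*1000,1))
E
python3 -c "
from held import *; held('w14',180,60,2,[(252,340),(336,340),(335,521),(256,521)])"
```

```text
T [629.7 310.9 190.6] toolyaw -8.22 tilt [0.43 0.19]
centre [628.7 312.1 190.6] lens [44.  44.  17.1 17.7] yaw [-8.1 -7.3] off tool frame mm [ 1.1  1.  -0. ]
```

```bash
python3 -m handwheel '-2 0 0 0 0 3 -1;-4.5 -3 0 0 0 6 -1;-4.5 -8 0 0 0 9 -1;-4.5 -13 0 0 0 9 -1;-4.5 -18 0 0 0 9 -1;-4.5 -22 -2 0 0 9 -1;-4.5 -23.4 -4 0 0 9 -1;-4.5 -23.4 -5 0 0 9 -1'
python3 -m handwheel '0 0 0 0 0 0 -1;0 0 0 0 0 0 -1'
python3 -c "
from zoom import *; zo('w15',140,60,360,300,2.2,'w15z',0.4); print(r.sense()['tool_pos'])"
```

```text
time: 19.05
tool_pos: [0.5806, 0.0737, 0.1312]
eef_rot: [-0.004, -0.005, 1.0, -0.0]
wrist_force: [-0.1, 1.1, -0.9]
width: 0.0168
time: 19.25
tool_pos: [0.5829, 0.0774, 0.1355]
eef_rot: [-0.001, -0.007, 1.0, 0.0]
wrist_force: [-0.1, -0.4, -0.5]
width: 0.0171
[0.58345086 0.07759856 0.13656828]
```

View pics/w15z.png

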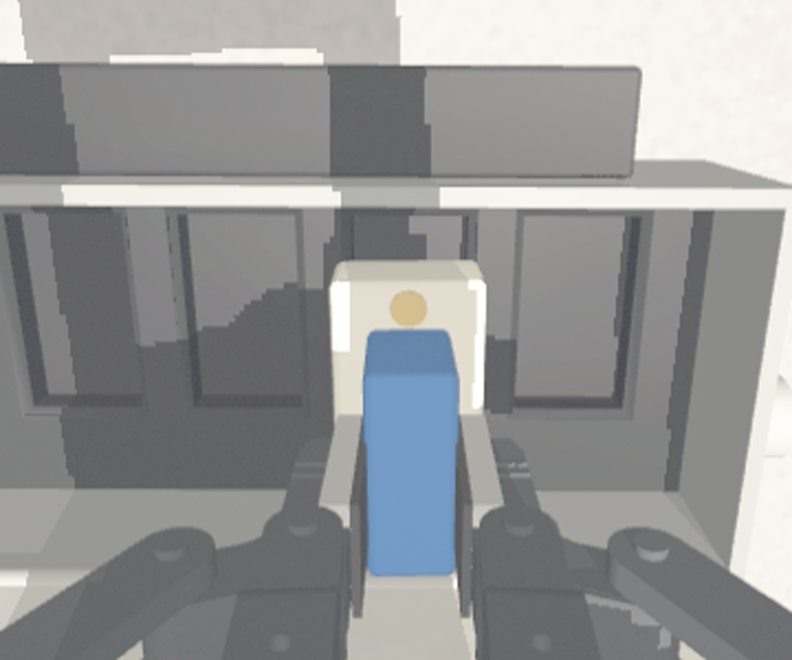

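```bash
python3 -c "
from held import *; held('w15',140,60,2.2,[(363,376),(458,376),(456,574),(370,574)])
c=np.load('w15.npy',allow_pickle=True).item(); p=lambda u,v,z: np.round(onz(c,140+u/2.2,60+v/2.2,z)*1000,1)
print('C',p(345,245,.025),p(480,245,.025),'D',p(507,300,.025),p(642,300,.025),'Dback',p(580,415,.025),'Bback',p(250,412,.025),'B r',p(305,250,.025))
print('rim',p(400,208,.07),p(400,188,.07),'rim right inner',p(783,215,.07),'sill',p(400,66,.054))
print('base front top', p(332,282,.136-.048+.02),p(484,282,.136-.048+.02))"

```

```text
T [583.5  77.6 136.6] toolyaw 0.88 tilt [0.03 0.03]
centre [577.8  77.6 136.6] lens [41.8 41.8 17.  16.8] yaw [1.7 1.5] off tool frame mm [ 5.6  0.1 -0. ]
C [558.1  56.1  25. ] [557.5  99.5  25. ] D [575.8 109.2  25. ] [575.1 153.6  25. ] Dback [616.9 136.7  25. ] Bback [617.5  22.7  25. ] B r [560.   43.2  25. ]
rim [538.2  74.1  70. ] [533.1  74.1  70. ] rim right inner [538.5 172.6  70. ] sill [503.4  73.5  54. ]
base front top [547.6  60.3 108. ] [547.1  92.5 108. ]
```

```bash
python3 -m handwheel '0.25 0 0 0 0 -0.8 -1;0.25 0 -2 0 0 -0.8 -1;0.25 0 -4 0 0 -0.8 -1;0.25 0 -5.5 0 0 -0.8 -1;0.25 0 -6 0 0 -0.8 -1;0.25 0 -6 0 0 -0.8 -1'
python3 -m handwheel '0 0 -0.4 0 0 0 -1;0 0 -0.8 0 0 0 -1;0 0 -1.2 0 0 0 -1;0 0 -1.5 0 0 0 -1;0 0 -1.7 0 0 0 -1;0 0 -1.7 0 0 0 -1'
python3 -c "
from zoom import *; zo('w16',140,60,360,300,2.2,'w16z',0.4); print(r.sense()['tool_pos'],r.sense()['wrist_force'])"
```

```text
time: 19.9
tool_pos: [0.5853, 0.0765, 0.0756]
eef_rot: [-0.001, 0.0, 1.0, 0.0]
wrist_force: [-0.8, -0.9, -1.0]
width: 0.0171
time: 20.5
tool_pos: [0.5858, 0.0761, 0.0594]
eef_rot: [0.0, 0.0, 1.0, 0.0]
wrist_force: [0.6, -0.0, -1.0]
width: 0.0169
[0.5857916  0.07609527 0.0593593 ] [-0.13049649  0.57203466 -2.09972544]
```

View pics/w16z.png

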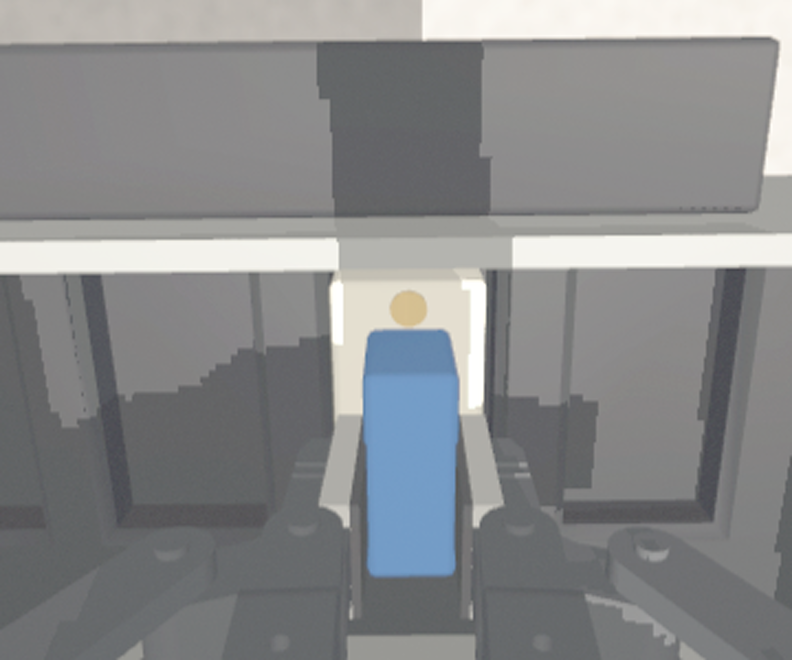

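```bash
python3 -m handwheel '0 0 -0.2 0 0 0 -1;0 0 -0.4 0 0 0 -1;0 0 -0.4 0 0 0 -1'
python3 -m handwheel '0 0 -0.2 0 0 0 -1;0 0 -0.4 0 0 0 -1;0 0 -0.4 0 0 0 -1'
```

```text
time: 20.85
tool_pos: [0.586, 0.076, 0.059]
eef_rot: [0.001, 0.0, 1.0, -0.0]
wrist_force: [-6.3, -0.8, 13.5]
width: 0.017
time: 21.15
tool_pos: [0.5862, 0.0757, 0.0588]
eef_rot: [0.001, 0.0, 1.0, -0.0]
wrist_force: [-13.5, -2.7, 27.9]
width: 0.0168
```

```bash
python3 -m handwheel '0 0 0.6 0 0 0 -1;0 0 0.6 0 0 0 -0.3;0 0 0.6 0 0 0 -0.3;0 0 0.6 0 0 0 -0.3;0 0 0.6 0 0 0 -0.3;0 0 3 0 0 0 -0.3;0 0 7 0 0 0 -0.3;0 0 11 0 0 0 -0.3'
python3 -m handwheel '0 0 4 0 0 0 -0.3;0 0 8 0 0 0 0;0 0 12 0 0 0 0.2;0 0 15 0 0 0 0.2;0 0 15 0 0 0 0.2'
python3 -c "
from zoom import *; zo('w17',200,60,240,200,3.3,'w17z',0.5); print(r.sense()['tool_pos'],r.sense()['wrist_force'])"
```

```text
time: 21.95
tool_pos: [0.5848, 0.0761, 0.1606]
eef_rot: [-0.002, 0.0, 1.0, -0.0]
wrist_force: [1.2, 0.3, -0.3]
width: 0.0296
time: 22.45
tool_pos: [0.5874, 0.0762, 0.3174]
eef_rot: [0.005, 0.0, 1.0, 0.0]
wrist_force: [1.2, -0.6, 0.5]
width: 0.0512
[0.58667695 0.07618664 0.31414045] [ 0.60132263 -0.08788464 -1.04989411]
```

View pics/w17z.png

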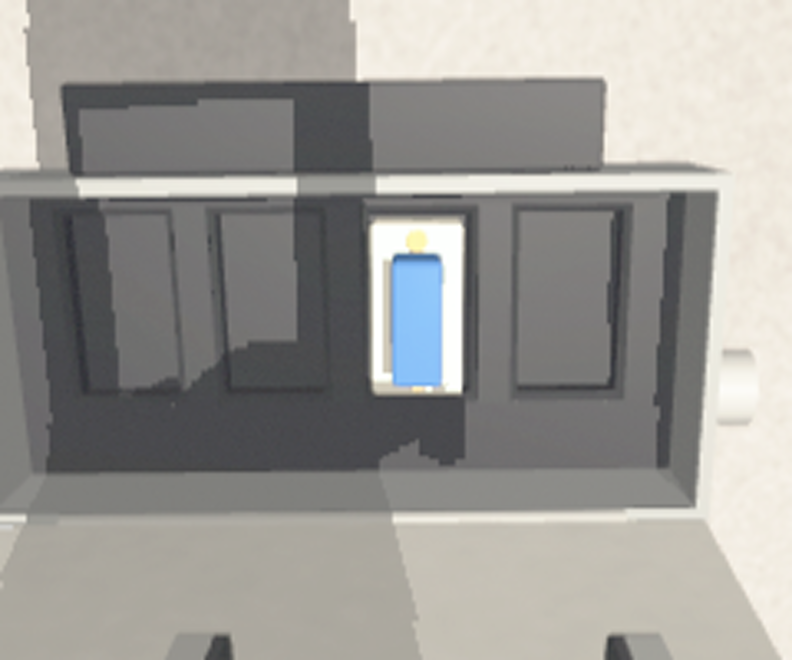

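```bash
python3 -m handwheel '-1 5 0 0 0 8 0.2;-2 10 0 0 0 16 0.2;-3 15 0 0 0 24 0.2;-4 20 0 0 0 28 0.2;-5 24 -3 0 0 28 0.2;-6.5 28 -6 0 0 28 0.2;-6.5 31.5 -9 0 0 28 0.2;-6.5 31.5 -10 0 0 28 0.2'
python3 -m handwheel '0 0 0 0 0 0 0.2;0 0 0 0 0 0 0.2;0 0 0 0 0 0 0.2'
python3 -c "
from zoom import *; zo('w18',250,120,140,130,5.5,'w18z',0.5); print(r.sense()['tool_pos'],r.sense()['joints'])"
```

```text
time: 23.3
tool_pos: [0.5167, 0.3941, 0.2029]
eef_rot: [-0.006, -0.244, 0.97, -0.001]
wrist_force: [0.6, 0.1, -0.9]
width: 0.0508
time: 23.6
tool_pos: [0.5218, 0.3901, 0.2131]
eef_rot: [0.001, -0.241, 0.971, 0.0]
wrist_force: [-0.5, -0.3, 0.4]
width: 0.0513
[0.52191391 0.39018329 0.21354061] [ 5.55072342e-01  3.20519241e-01  1.16427064e+00 -1.59915005e-04
  1.65316736e+00 -1.50186602e+00]
```

View pics/w18z.png

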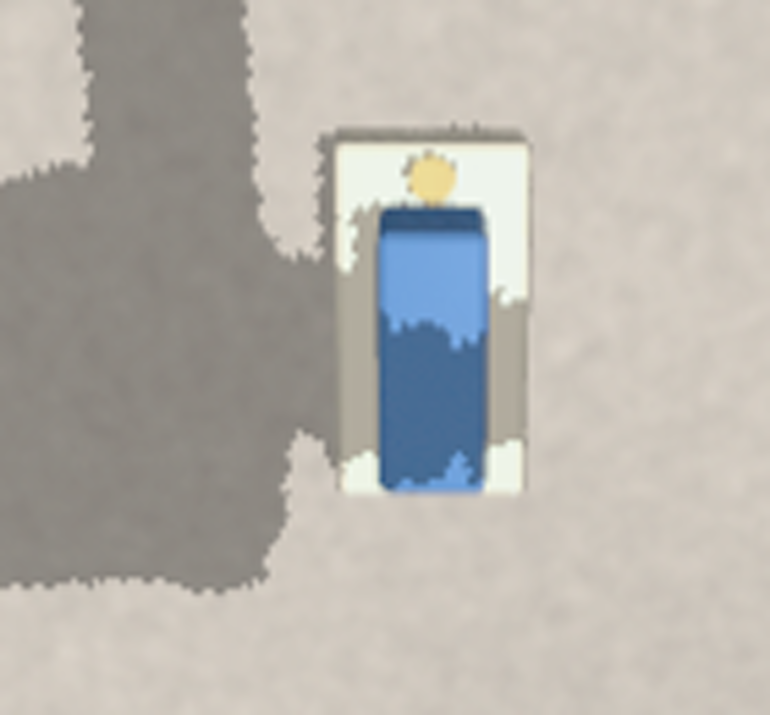

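```bash
cat > corn.py <<'E'
from meas import *
def corn(name,u0,v0,k,rib,base):
    c=np.load(name+'.npy',allow_pickle=True).item(); T=r.sense()['tool_pos']*1000
    for q,z in [(rib,.048),(base,.02)]:
        a=np.array([onz(c,u0+u/k,v0+v/k,z)*1000 for u,v in q]); d=(a[3]+a[2]-a[0]-a[1])/2
        print(np.round(a.mean(0),1),'L',round(np.linalg.norm(d),1),'W',round(np.linalg.norm(a[1]-a[0]),1),'yaw',round(np.degrees(np.arctan2(d[1],d[0])),1),'d(cm)',np.round((a.mean(0)-T)[:2]/10,2))
E
python3 -c "
from corn import *; corn('w18',250,120,5.5,[(379,233),(487,236),(486,492),(380,491)],[(334,143),(529,143),(523,493),(340,493)])"
```

```text
[522.1 392.6  48. ] L 42.8 W 17.0 yaw 28.0 d(cm) [0.02 0.25]
[522.1 392.5  20. ] L 62.9 W 33.1 yaw 28.0 d(cm) [0.02 0.24]
```

```bash
python3 -m handwheel '0 0.2 -4 0 0 0 0.1;0 0.2 -8 0 0 0 0.1;0 0.2 -12 0 0 0 0.1;0 0.2 -15 0 0 0 0.1;0 0.2 -16.5 0 0 0 0.1;0 0.2 -17 0 0 0 0.1;0 0.2 -17 0 0 0 0.1;0 0.2 -17 0 0 0 0.1'
python3 -m handwheel '0 0 0 0 0 0 -1;0 0 0 0 0 0 -1;0 0 0 0 0 0 -1;0 0 0 0 0 0 -1;0 0 0 0 0 0 -1;0 0 0 0 0 0 -1' 50
python3 -m handwheel '0 0 2 0 0 0 -1;0 0 6 0 0 0 -1;0 0 10 0 0 0 -1;0 0 14 0 0 0 -1;0 0 14 0 0 0 -1;0 0 14 0 0 0 -1'
```

```text
time: 24.45
tool_pos: [0.5223, 0.3939, 0.0441]
eef_rot: [0.002, -0.242, 0.97, 0.001]
wrist_force: [-0.0, -0.9, 1.1]
width: 0.0472
time: 25.05
tool_pos: [0.5216, 0.3936, 0.0431]
eef_rot: [0.001, -0.242, 0.97, 0.0]
wrist_force: [-0.0, -1.2, 5.9]
width: 0.0171
time: 25.65
tool_pos: [0.5208, 0.3934, 0.1819]
eef_rot: [0.001, -0.242, 0.97, 0.0]
wrist_force: [0.5, -0.1, -2.5]
width: 0.017
```

```bash
python3 -m handwheel '1 -4 0 0 0 -8 -1;2 -8 0 0 0 -16 -1;3 -13 0 0 0 -24 -1;4 -18 0 0 0 -27.5 -1;5 -23 0 0 0 -27.5 -1;6 -28 0 0 0 -27.5 -1;6 -33 -2 0 0 -27.5 -1;6 -37.2 -4 0 0 -27.5 -1'
python3 -m handwheel '0 0 0 0 0 0 -1;0 0 0 0 0 0 -1;0 0 0 0 0 0 -1;0 0 0 0 0 0 -1'
python3 -c "
from zoom import *; zo('w19',140,60,360,300,2.2,'w19z',0.4); print(r.sense()['tool_pos'])"
```

```text
time: 26.45
tool_pos: [0.5797, 0.0227, 0.1402]
eef_rot: [-0.001, -0.004, 1.0, 0.0]
wrist_force: [0.4, -0.1, -1.8]
width: 0.017
time: 26.85
tool_pos: [0.5807, 0.0262, 0.1429]
eef_rot: [-0.0, -0.005, 1.0, 0.0]
wrist_force: [-0.2, 0.4, -0.6]
width: 0.0169
[0.58083635 0.02619015 0.14319686]
```

View pics/w19z.png

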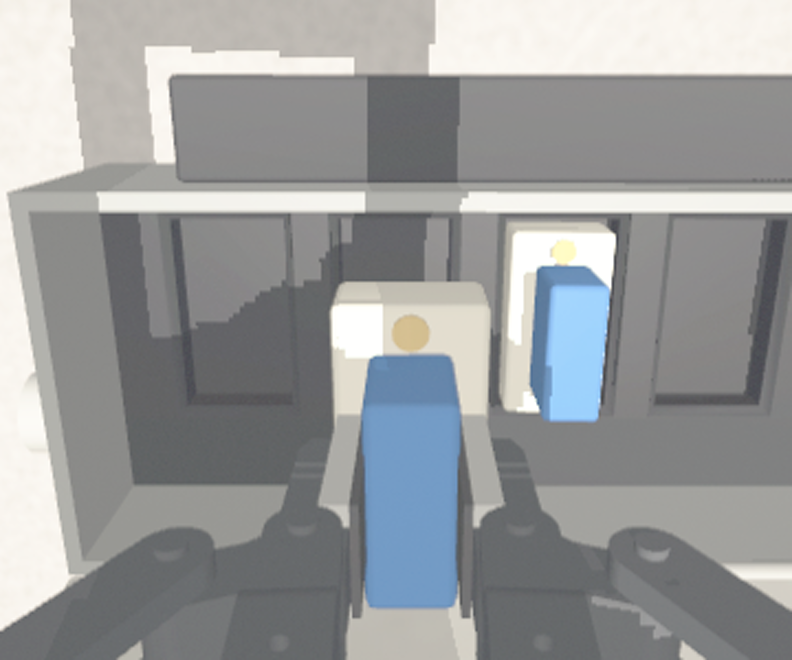

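```bash
python3 -c "
from held import *; held('w19',140,60,2.2,[(363,400),(459,401),(457,606),(367,606)],.005)
c=np.load('w19.npy',allow_pickle=True).item(); p=lambda u,v,z: np.round(onz(c,140+u/2.2,60+v/2.2,z)*1000,1)
print('B',p(330,245,.025),p(464,245,.025),'A back',p(240,412,.025),'D back',p(700,412,.025), 'rim',p(400,213,.07))
print('base', p(332,305,.1432-.023),p(489,305,.1432-.023))"

```

```text
T [580.8  26.2 143.2] toolyaw 0.59 tilt [0.03 0.02]
centre [579.1  26.4 148.2] lens [43.1 42.9 16.7 17.3] yaw [0.5 1.2] off tool frame mm [ 1.7  0.2 -5. ]
B [557.8  -0.7  25. ] [557.3  43.7  25. ] A back [618.8 -34.1  25. ] D back [617.1 129.8  25. ] rim [538.7  23.   70. ]
base [549.    9.6 120.2] [548.7  42.1 120.2]
```

```bash
python3 -m handwheel '0 -0.45 0 0 0 0 -1;0.05 -0.45 -2 0 0 0 -1;0.05 -0.45 -4 0 0 0 -1;0.05 -0.45 -6 0 0 0 -1;0.05 -0.45 -7.2 0 0 0 -1;0.05 -0.45 -7.2 0 0 0 -1;0.05 -0.45 -7.2 0 0 0 -1'
python3 -m handwheel '0 0 -0.4 0 0 0 -1;0 0 -0.8 0 0 0 -1;0 0 -1.2 0 0 0 -1;0 0 -1.5 0 0 0 -1;0 0 -1.7 0 0 0 -1;0 0 -1.7 0 0 0 -1;0 0 -1.7 0 0 0 -1'
```

```text
time: 27.6
tool_pos: [0.5816, 0.0204, 0.0716]
eef_rot: [0.0, -0.004, 1.0, -0.0]
wrist_force: [0.7, -0.2, -1.9]
width: 0.0166
time: 28.3
tool_pos: [0.5812, 0.0202, 0.0542]
eef_rot: [0.0, -0.004, 1.0, 0.0]
wrist_force: [-0.8, -0.6, 0.4]
width: 0.0169
```

```bash
python3 -m handwheel '0 0.1 -0.2 0 0 0 -1;0 0.1 -0.4 0 0 0 -1;0 0.1 -0.5 0 0 0 -1;0 0.1 -0.5 0 0 0 -1'
```

```text
time: 28.7
tool_pos: [0.5812, 0.0203, 0.0541]
eef_rot: [0.0, -0.004, 1.0, -0.001]
wrist_force: [-11.6, -2.2, 20.7]
width: 0.0171
```

```bash
python3 -m handwheel '0 0 0.5 0 0 0 -1;0 0 0.5 0 0 0 -0.4;0 0 0.5 0 0 0 -0.4;0 0 0.5 0 0 0 -0.4;0 0 0.5 0 0 0 -0.4;0 0 3 0 0 0 -0.4;0 0 7 0 0 0 -0.4;0 0 11 0 0 0 -0.4'
python3 -m handwheel '0 0 4 0 0 0 -0.3;0 0 8 0 0 0 0;0 0 12 0 0 0 0.2;0 0 15 0 0 0 0.2;0 0 15 0 0 0 0.2;0 0 15 0 0 0 0.2'
python3 -c "
from zoom import *; zo('w20',200,60,280,200,2.8,'w20z',0.5); print(r.sense()['tool_pos'],r.sense()['wrist_force'])"
```

```text
time: 29.5
tool_pos: [0.5804, 0.0213, 0.1586]
eef_rot: [-0.002, -0.004, 1.0, 0.0]
wrist_force: [0.8, 0.1, 0.8]
width: 0.0258
time: 30.1
tool_pos: [0.5815, 0.0212, 0.3093]
eef_rot: [0.001, -0.004, 1.0, 0.0]
wrist_force: [-0.8, 0.3, -1.7]
width: 0.0514
[0.5809526  0.02128603 0.30761129] [ 0.46056476  0.40759202 -0.27254853]
```

View pics/w20z.png

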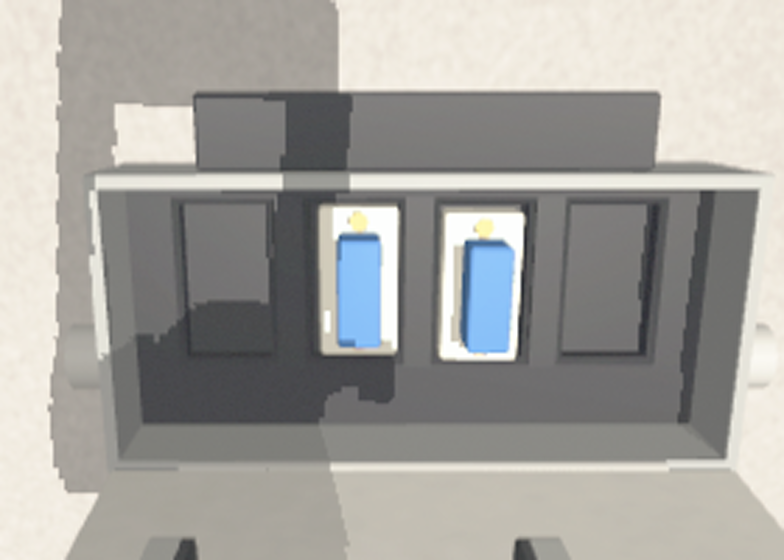

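View pics/w20.png

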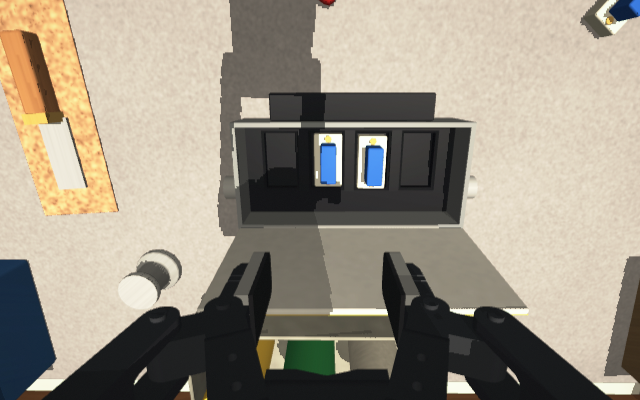

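```bash
python3 -m handwheel '-2.5 4.5 0 0 0 -8 0.2;-5 8.5 0 0 0 -16 0.2;-7.5 13 0 0 0 -24 0.2;-10 17 0 0 0 -32 0.2;-12.5 21 -3 0 0 -38 0.2;-15 25 -6 0 0 -38 0.2;-17 29 -9 0 0 -38 0.2;-17.9 31.6 -9.5 0 0 -38 0.2'
python3 -m handwheel '0 0 0 0 0 0 0.2;0 0 0 0 0 0 0.2;0 0 0 0 0 0 0.2'
python3 -c "
from zoom import *; zo('w21',250,100,140,150,4.5,'w21z',0.5); print(r.sense()['tool_pos'],r.sense()['joints'])"
```

```text
time: 30.95
tool_pos: [0.399, 0.3371, 0.2086]
eef_rot: [-0.002, 0.322, 0.947, -0.003]
wrist_force: [0.3, -0.9, -0.2]
width: 0.0514
time: 31.25
tool_pos: [0.4024, 0.3365, 0.2133]
eef_rot: [-0.0, 0.322, 0.947, -0.001]
wrist_force: [-0.4, 0.7, 0.4]
width: 0.0513
[0.40278581 0.33634604 0.213879  ] [ 5.87924643e-01  4.03711270e-02  1.48828504e+00 -4.15815095e-04
  1.61298653e+00 -3.26267955e-01]
```

View pics/w21.png

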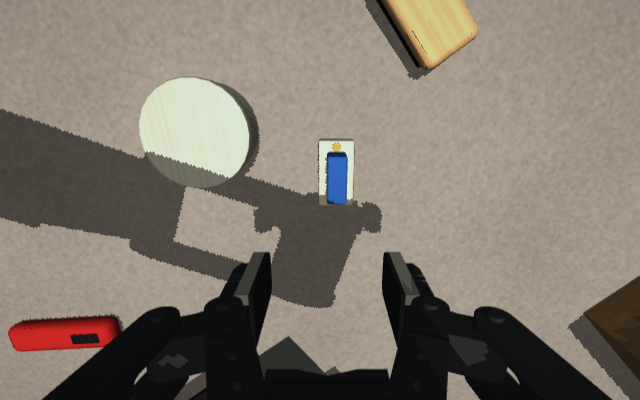

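View pics/w21z.png

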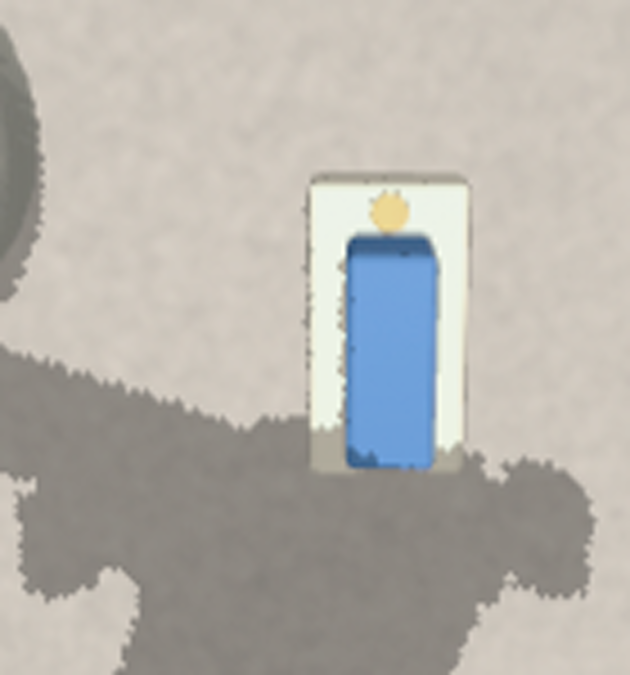

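```bash
python3 -c "
from corn import *; corn('w21',250,100,4.5,[(347,253),(436,255),(434,468),(347,467)],[(310,183),(468,183),(464,473),(311,472)])"
```

```text
[404.5 345.8  48. ] L 42.9 W 17.0 yaw -37.3 d(cm) [0.17 0.95]
[404.8 345.8  20. ] L 63.0 W 32.7 yaw -37.3 d(cm) [0.2  0.95]
```

```bash
python3 -m handwheel '0.2 0.9 -4 0 0 0.5 0.1;0.2 0.9 -8 0 0 0.5 0.1;0.2 0.9 -12 0 0 0.5 0.1;0.2 0.9 -15 0 0 0.5 0.1;0.2 0.9 -16.3 0 0 0.5 0.1;0.2 0.9 -16.8 0 0 0.5 0.1;0.2 0.9 -16.8 0 0 0.5 0.1;0.2 0.9 -16.8 0 0 0.5 0.1'
python3 -m handwheel '0 0 0 0 0 0 -1;0 0 0 0 0 0 -1;0 0 0 0 0 0 -1;0 0 0 0 0 0 -1;0 0 0 0 0 0 -1;0 0 0 0 0 0 -1' 50
python3 -m handwheel '0 0 2 0 0 0 -1;0 0 6 0 0 0 -1;0 0 10 0 0 0 -1;0 0 14 0 0 0 -1;0 0 14 0 0 0 -1;0 0 14 0 0 0 -1'
```

```text
time: 32.1
tool_pos: [0.4057, 0.3469, 0.0481]
eef_rot: [0.001, 0.318, 0.948, 0.002]
wrist_force: [0.5, 0.0, -0.6]
width: 0.0471
time: 32.7
tool_pos: [0.4048, 0.3468, 0.0474]
eef_rot: [0.001, 0.317, 0.948, 0.001]
wrist_force: [-1.2, -1.2, 6.8]
width: 0.017
time: 33.3
tool_pos: [0.4044, 0.3465, 0.1867]
eef_rot: [0.001, 0.318, 0.948, 0.001]
wrist_force: [-0.3, -0.2, -2.8]
width: 0.0167
```

```bash
python3 -m handwheel '3 -1 0 0 0 8 -1;6 -4 0 0 0 16 -1;9 -8 0 0 0 24 -1;12 -11 0 0 0 32 -1;14.5 -14 0 0 0 37.7 -1;16.5 -18 0 0 0 37.7 -1;17.5 -21.3 -2 0 0 37.7 -1;17.5 -21.3 -4 0 0 37.7 -1'
python3 -m handwheel '0 0 0 0 0 0 -1;0 0 0 0 0 0 -1;0 0 0 0 0 0 -1;0 0 0 0 0 0 -1'
python3 -c "
from zoom import *; zo('w22',140,60,360,300,2.2,'w22z',0.4); print(r.sense()['tool_pos'])"
```

```text
time: 34.1
tool_pos: [0.5797, 0.1285, 0.1427]
eef_rot: [-0.001, -0.003, 1.0, -0.001]
wrist_force: [-0.3, 0.7, -1.9]
width: 0.0169
time: 34.5
tool_pos: [0.5795, 0.1342, 0.1471]
eef_rot: [0.001, -0.007, 1.0, 0.0]
wrist_force: [-0.2, -0.2, -0.6]
width: 0.0167
[0.57950613 0.1341323  0.14720542]
```

View pics/w22z.png

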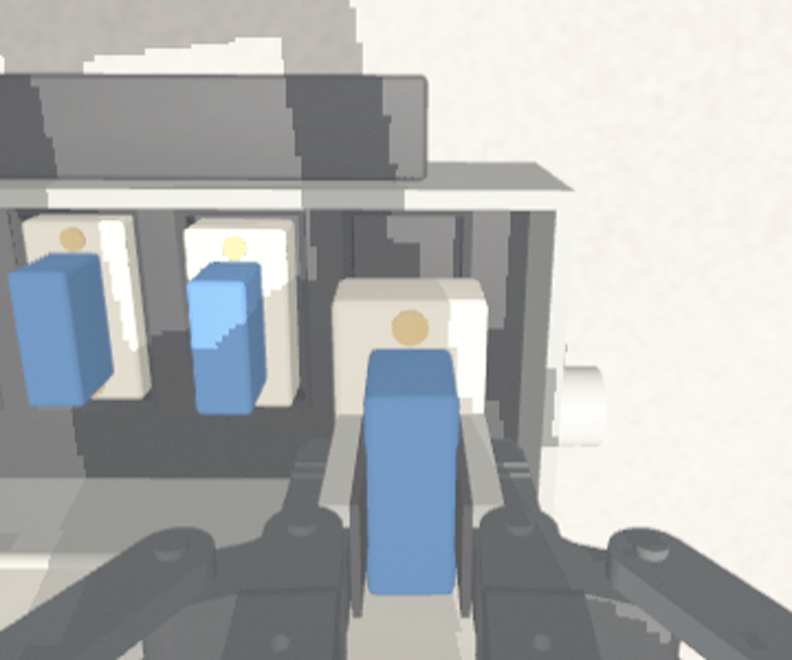

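```bash
python3 -c "
from held import *; held('w22',140,60,2.2,[(364,394),(459,395),(456,595),(369,595)],.001)
c=np.load('w22.npy',allow_pickle=True).item(); p=lambda u,v,z: np.round(onz(c,140+u/2.2,60+v/2.2,z)*1000,1)
print('D',p(342,245,.025),p(472,245,.025), 'rim',p(480,210,.07),p(553,260,.07))
z=.1472-.027
print('base', p(334,302,z),p(487,302,z))"

```

```text
T [579.5 134.1 147.2] toolyaw 0.75 tilt [0.13 0.02]
centre [578.7 134.5 148.2] lens [43.2 43.1 17.1 17.2] yaw [1.  1.1] off tool frame mm [ 0.8  0.4 -1. ]
D [557.8 110.9  25. ] [557.2 154.7  25. ] rim [537.3 152.6  70. ] [551.  173.4  70. ]
base [548.6 117.6 120.2] [548.1 150.  120.2]
```

```bash
python3 -m handwheel '0.05 -0.1 0 0 0 0 -1;0.05 -0.1 -2 0 0 0 -1;0.05 -0.1 -4 0 0 0 -1;0.05 -0.1 -6 0 0 0 -1;0.05 -0.1 -7.2 0 0 0 -1;0.05 -0.1 -7.2 0 0 0 -1;0.05 -0.1 -7.2 0 0 0 -1'
python3 -m handwheel '0 0 -0.4 0 0 0 -1;0 0 -0.8 0 0 0 -1;0 0 -1.2 0 0 0 -1;0 0 -1.5 0 0 0 -1;0 0 -1.7 0 0 0 -1;0 0 -1.8 0 0 0 -1;0 0 -1.8 0 0 0 -1'
python3 -m handwheel '0 0 -0.2 0 0 0 -1;0 0 -0.3 0 0 0 -1;0 0 -0.3 0 0 0 -1'
```

```text
time: 35.25
tool_pos: [0.58, 0.1324, 0.0747]
eef_rot: [0.0, -0.006, 1.0, 0.0]
wrist_force: [0.5, -0.4, -1.0]
width: 0.0169
time: 35.95
tool_pos: [0.5796, 0.1321, 0.0585]
eef_rot: [0.0, -0.006, 1.0, -0.0]
wrist_force: [-5.1, -1.8, 9.1]
width: 0.0169
time: 36.25
tool_pos: [0.5796, 0.1321, 0.0584]
eef_rot: [0.0, -0.006, 1.0, -0.0]
wrist_force: [-10.0, -2.8, 21.0]
width: 0.0166
```

```bash
python3 -m handwheel '0 0 0.4 0 0 0 -1;0 0 0.4 0 0 0 -0.4;0 0 0.4 0 0 0 -0.4;0 0 0.4 0 0 0 -0.4;0 0 0.4 0 0 0 -0.4;0 0 3 0 0 0 -0.4;0 0 7 0 0 0 -0.4;0 0 11 0 0 0 -0.4'
python3 -m handwheel '0 -2 4 0 0 0 -0.4;0 -4 8 0 0 0 -0.4;0 -6 12 0 0 0 -0.4;0 -8 15 0 0 0 -1;0 -8 15 0 0 0 -1;0 -8 15 0 0 0 -1'
python3 -c "
from zoom import *; zo('w23',200,60,280,200,2.8,'w23z',0.5);zo('t23',240,110,140,110,5.5,'t23z',0.6,'top'); print(r.sense()['tool_pos'],r.sense()['wrist_force'])"
```

```text
time: 37.05
tool_pos: [0.5789, 0.1321, 0.1626]
eef_rot: [-0.002, -0.006, 1.0, -0.0]
wrist_force: [0.3, -0.5, -0.0]
width: 0.0253
time: 37.65
tool_pos: [0.58, 0.0519, 0.3134]
eef_rot: [0.001, -0.005, 1.0, 0.0]
wrist_force: [0.4, 0.9, -0.3]
width: 0.0
[0.57917878 0.05267187 0.31070624] [-0.2021111  -0.01024263 -0.25203564]
```

View pics/w23z.png

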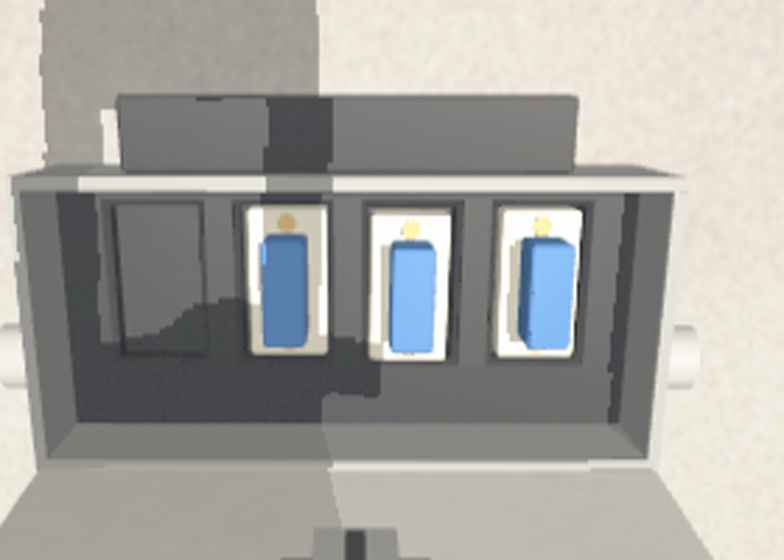

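View pics/w23.png

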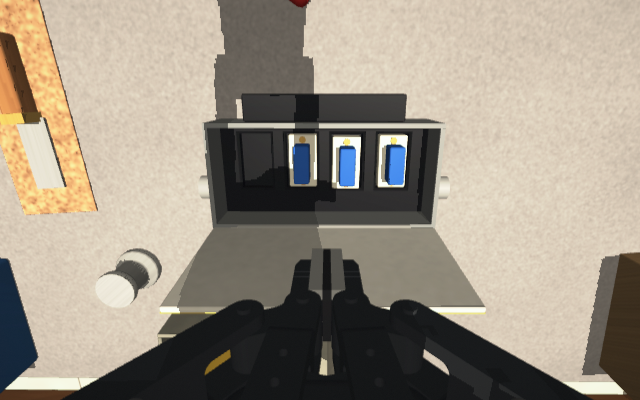

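```bash
python3 - <<'E'
from meas import *
ct=cam('top'); cs=cam('scene')
def tri(a,b):
    o1,d1=ray(ct,*a); o2,d2=ray(cs,*b); A=np.stack([d1,-d2],1); t=np.linalg.lstsq(A,o2-o1,rcond=None)[0]
    return np.round(((o1+t[0]*d1)+(o2+t[1]*d2))/2*1000), np.round(np.linalg.norm(o1+t[0]*d1-o2-t[1]*d2)*1000,1)
for a,b in [((291,91),(283,267)),((317,90),(257,253)),((343,91),(232,243))]: print(tri(a,b))
for z in (.05,.1,.12): print(onz(ct,318,129,z))
E
```

```text
(array([861.,  90., 150.]), np.float64(1.0))
(array([861.,   2., 157.]), np.float64(2.1))
(array([861., -87., 151.]), np.float64(0.2))
[7.65244510e-01 1.52760981e-04 5.00000000e-02]
[ 0.74493703 -0.00160546  0.1       ]
[ 0.73681403 -0.00230875  0.12      ]
```

```bash
python3 -c "
import cv2; a=cv2.imread('pics/t23.png')[60:220,230:400]; cv2.imwrite('pics/t23y.png',cv2.resize(a,(0,0),fx=4.5,fy=3.7,interpolation=cv2.INTER_CUBIC))"
```

```text
(no output)
```

View pics/t23y.png

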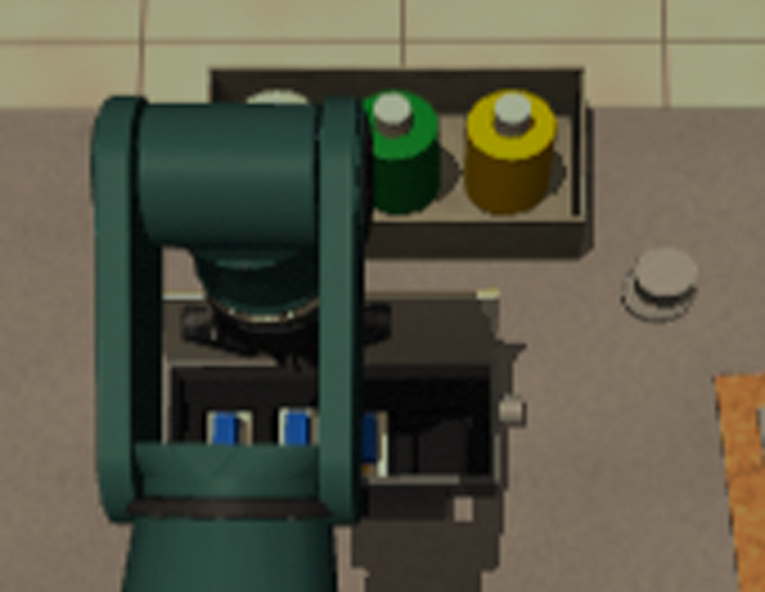

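```bash
python3 -m handwheel '4 0 0 0 0 0 -1;8 0 0 0 0 0 -1;12 0 0 0 0 0 -1;13.6 0 0 0 0 0 -1;13.6 0 0 0 0 0 -1;13.6 0 -4 0 0 0 -1;13.6 0 -8 0 0 0 -1;13.6 0 -10.6 0 0 0 -1' 50
python3 -m handwheel '0 0 0 0 0 0 -1;0 0 0 0 0 0 -1;0 0 0 0 0 0 -1'
python3 - <<'E'
from h import *
print(r.sense()['tool_pos']); cam('scene','s24')
E
```

```text
time: 38.65
tool_pos: [0.7133, 0.0529, 0.2028]
eef_rot: [-0.003, -0.006, 1.0, 0.0]
wrist_force: [0.3, 0.0, -1.6]
width: -0.0001
time: 38.95
tool_pos: [0.7163, 0.0525, 0.2104]
eef_rot: [0.002, -0.006, 1.0, 0.0]
wrist_force: [0.8, 0.3, -0.1]
width: 0.0005
[0.71632744 0.0524984  0.21035194]
```

View pics/s24.png

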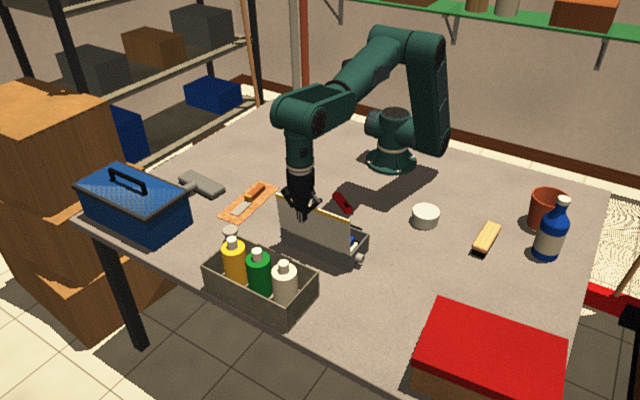

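```bash
python3 -m handwheel '-2 0 -0.5 0 0 0 -1;-4 0 -1 0 0 0 -1;-5 0 -1 0 0 0 -1;-6 0 -1.1 0 0 0 -1;-7 0 -1.2 0 0 0 -1;-7.6 0 -1.3 0 0 0 -1;-7.6 0 -1.3 0 0 0 -1'
python3 - <<'E'
from h import *
print(r.sense()['tool_pos']); cam('scene','s25')
E
```

```text
time: 39.7
tool_pos: [0.6399, 0.0522, 0.1963]
eef_rot: [0.002, -0.006, 1.0, -0.0]
wrist_force: [0.3, 0.6, 1.2]
width: 0.0001
[0.63994535 0.05219728 0.19626079]
```

View pics/s25.png

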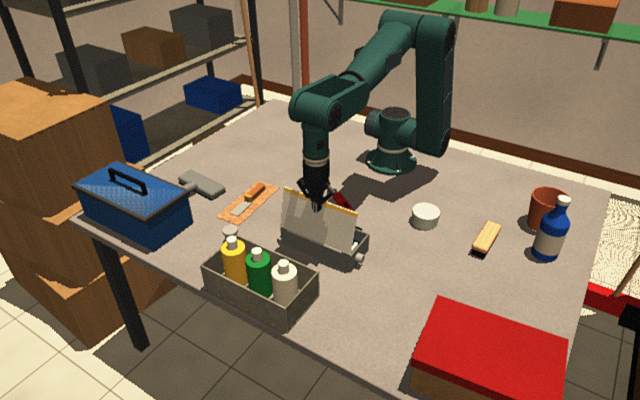

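```bash
python3 -m handwheel '-1.3 0 -0.4 0 0 0 -1;-2.6 0 -1 0 0 0 -1;-3.8 0 -1.8 0 0 0 -1;-5 0 -2.7 0 0 0 -1;-6 0 -3.8 0 0 0 -1;-6.8 0 -4.9 0 0 0 -1;-7.4 0 -6.1 0 0 0 -1;-7.8 0 -7.2 0 0 0 -1'
python3 -m handwheel '-0.2 0 -0.8 0 0 0 -1;-0.3 0 -1.6 0 0 0 -1;-0.3 0 -2 0 0 0 -1;-0.3 0 -2 0 0 0 -1'
python3 - <<'E'
from h import *
print(r.sense()['tool_pos']); cam('scene','s26')
E
```

```text
time: 40.55
tool_pos: [0.5618, 0.0522, 0.1223]
eef_rot: [0.0, -0.006, 1.0, -0.0]
wrist_force: [0.6, -0.4, 2.7]
width: 0.0001
time: 40.95
tool_pos: [0.5585, 0.0523, 0.101]
eef_rot: [-0.001, -0.006, 1.0, 0.0]
wrist_force: [0.7, 0.6, 0.4]
width: -0.0001
[0.55848995 0.05231759 0.10096598]
```

View pics/s26.png

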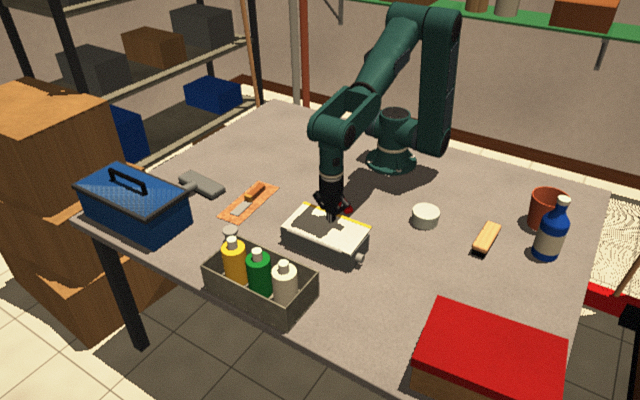

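```bash
python3 -m handwheel '0 0 -0.4 0 0 0 -1;0 0 -0.7 0 0 0 -1;0 0 -0.7 0 0 0 -1'
python3 -m handwheel '0 0 -0.2 0 0 0 -1;0 0 -0.3 0 0 0 -1;0 0 -0.3 0 0 0 -1'
python3 -m handwheel '0 0 -0.2 0 0 0 -1;0 0 -0.3 0 0 0 -1;0 0 -0.3 0 0 0 -1'
```

```text
time: 41.3
tool_pos: [0.5588, 0.0523, 0.0947]
eef_rot: [0.0, -0.006, 1.0, 0.0]
wrist_force: [0.5, 0.3, 0.2]
width: -0.0004
time: 41.6
tool_pos: [0.5587, 0.0523, 0.093]
eef_rot: [0.0, -0.006, 1.0, 0.0]
wrist_force: [-1.4, -0.2, 4.8]
width: 0.0002
time: 41.9
tool_pos: [0.5588, 0.0523, 0.0929]
eef_rot: [0.001, -0.006, 1.0, -0.0]
wrist_force: [-8.3, 0.0, 16.1]
width: -0.0003
```

```bash
python3 -m handwheel '0 0 1 0 0 0 -1;0 0 3 0 0 0 -1;0 0 7 0 0 0 -1;-2 0 11 0 0 0 -1;-5 0 15 0 0 0 -1;-9 0 18 0 0 0 -1;-13 0 18 0 0 0 -1;-13 0 18 0 0 0 -1'
python3 -m handwheel '-4 -2 0 0 0 0 -1;-6 -6 0 0 0 0 -1;-8 -10 0 0 0 0 -1;-8 -14 0 0 0 0 -1;-8 -14 0 0 0 0 -1;-8 -14 0 0 0 0 -1'
python3 - <<'E'
from zoom import *
print(r.sense()['tool_pos']); cam('wrist','w27'); cam('scene','s27'); zo('t27',190,130,240,130,3.3,'t27z',0.7,'top')
E
```

```text
time: 42.7
tool_pos: [0.4255, 0.0525, 0.2705]
eef_rot: [0.001, -0.006, 1.0, 0.0]
wrist_force: [-0.0, -0.3, -0.7]
width: 0.0002
time: 43.3
tool_pos: [0.3489, -0.0884, 0.2684]
eef_rot: [-0.0, -0.004, 1.0, 0.001]
wrist_force: [0.1, -0.1, 0.1]
width: -0.0001
[ 0.348867   -0.08844415  0.26843101]
```

View pics/w27.png

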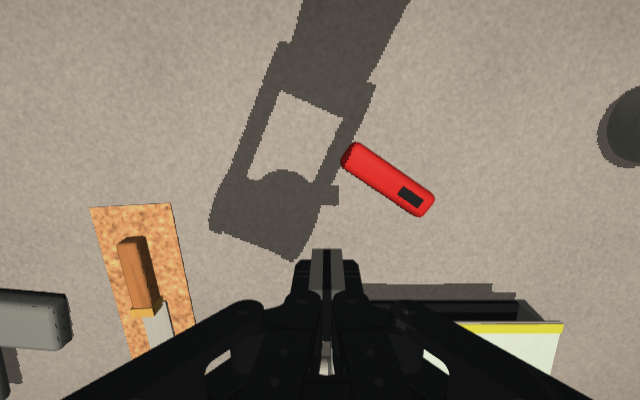

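View pics/t27z.png

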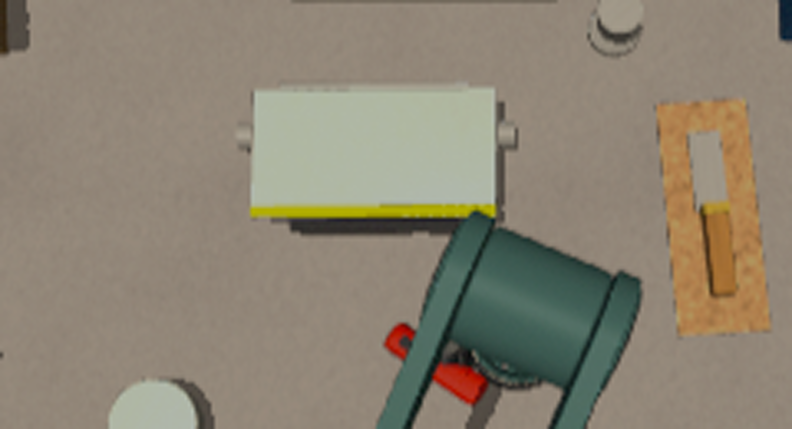

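View pics/s27.png

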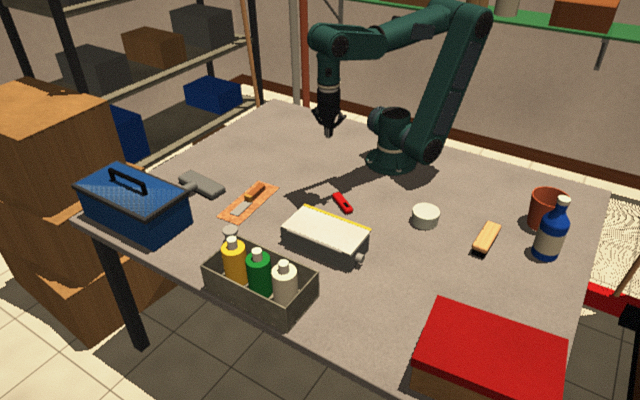

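The flap outline in the top view matches the start picture (edges at 250–495 × 88–217). Before handing in I'll check numerically that the flap is shut and the scraper is flat.

```bash
python3 - <<'E'
from meas import *
a=cv2.imread('pics/scene0.png').astype(int);b=cv2.imread('pics/s27.png').astype(int)
d=np.abs(a-b).max(2); print('flap region diff scene',d[205:262,280:372].max(),(d[205:262,280:372]>40).sum())
c=cam('top'); hsv=cv2.cvtColor(c['frame'],cv2.COLOR_RGB2HSV); H,S,V=[hsv[:,:,i].astype(int) for i in range(3)]
t=np.zeros(H.shape,bool); t[120:280,240:345]=1
for m,k,ce in comps((S<60)&(V>165)&t,500): print(k,ce,rect(c,m,.076))
p=lambda u,v,z: np.round(onz(c,190+u/3.3,130+v/3.3,z)*1000,1)
T1,T2,E1,E2=p(690,133,.007),p(719,131,.007),p(711,293,.029),p(733,292,.029)
tip=(T1+T2)/2; end=(E1+E2)/2; print('scraper',tip,end,'len',np.linalg.norm((tip-end)[:2]),'mid',(tip+end)/2,'yaw',np.degrees(np.arctan2(*(tip-end)[1::-1])))
E
```

```text
flap region diff scene 127 34
scraper [ 625.   -311.35    7.  ] [ 442.7 -319.8   29. ] len 182.49573282682525 mid [ 533.85  -315.575   18.   ] yaw 2.6538839703509742
```

```bash
python3 - <<'E'
from h import *
a=cv2.imread('pics/scene0.png');b=cv2.imread('pics/s27.png')
d=np.abs(a.astype(int)-b).max(2)[205:262,280:372]; print(np.argwhere(d>40)[:40].tolist())
z=np.hstack([cv2.resize(x[180:280,270:385],(0,0),fx=3.4,fy=3.4,interpolation=cv2.INTER_CUBIC) for x in (a,b)]); cv2.imwrite('pics/cmp.png',z)
E
```

```text
[[0, 14], [0, 15], [0, 16], [0, 17], [0, 18], [0, 19], [0, 20], [0, 21], [0, 22], [0, 29], [0, 30], [0, 31], [0, 32], [0, 33], [0, 34], [0, 43], [1, 15], [1, 16], [1, 17], [1, 18], [1, 19], [1, 20], [1, 21], [1, 33], [2, 16], [2, 17], [2, 18], [2, 19], [2, 20], [3, 17], [3, 18], [3, 19], [4, 17], [4, 18]]
```

View pics/cmp.png

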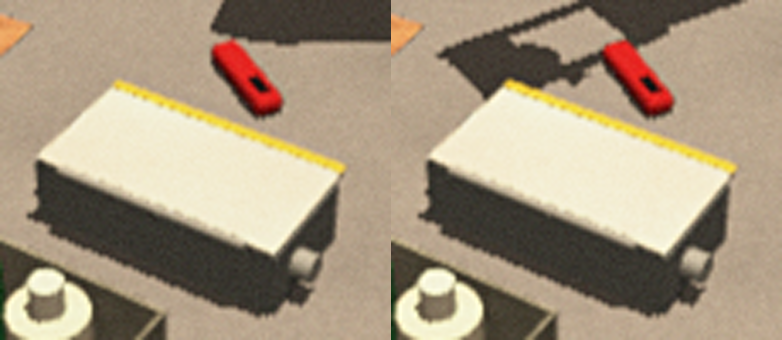

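The before and after views of the flap are the same; only the arm's shadow differs. Handing in.

```bash
python3 -c "
from rig import r
print(r.finish_job(), r.sense()['time'])"
```

```text
the job is handed in; nothing more can be done
the job is handed in; nothing more can be done
```

The job is done and handed in at about 43 s of the 210 s allowed.

- **Opening:** I levered the flap open with the scraper blade and swung it to its stop just past upright (about 16 N at the stop). The scraper then went back on its mat.
- **Fuse carriers:** Three carriers were on the table. All three were pressed home, one each in three neighbouring pockets, leaving the pocket at the −y end empty. Each underside came to rest at about 11 mm, the height of the pocket floor. The wrist picture showed them sitting square.
- **Shutting:** I pushed the flap shut with the closed fingers and pressed it at 16 N. In the final scene view it looks the same as at the start; only the arm's shadow differs.
- **Scraper:** It measures about 3 mm from the mat's centre and about 1° off its length. Its length came out at 182 mm rather than 185, which is within what the low-resolution top view can resolve. I let it go a few millimetres above the mat, and it looked flat in the pictures afterwards.
- **Other things on the table:** None of them had moved in the final views, as far as the arm left them visible.
- **Checks that disagreed:** The pictures put the pocket centres 1 to 2 mm apart from one view to the next. The first carrier therefore sits against one side of its pocket, but it is fully down. An automatic measurement of the flap outline in the last top view returned nothing, so that check rests on comparing the pictures. No later check was possible once the flap was shut.

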